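# Make up the counter tray and the mail tray

### The job

Make up the two desk trays from the stock on the desk: the rubber stamp and its ink pad go into the long tray with two compartments, for the counter; the stapler, the small roll of tape and the glue stick go into the squarish tray with three compartments, for the mail. Put one thing in each compartment, each in the compartment that suits its size, flat on the floor of the tray, with the stamp, stapler and glue stick standing upright. Leave the hole punch, the large roll of tape and the tea glass where they are.

Things in the scene. Friction and masses are not known exactly. Their poses are not given: they have to be found in the camera images.
- stamp: Hand stamp, 78 mm tall, standing on its rubber face: a light wooden block 46 mm (its x) by 30 mm (its y) and 20 mm high, with an upright dark turned wooden handle in the middle, 22 to 25 mm in diameter from 36 to 70 mm above the underside. Loose, about 60 g. Origin: centre of the underside; z up.
- inkpad: Ink pad in a closed flat dark-metal case, 90 mm (its x) by 56 mm (its y) by 20 mm high, lying flat. Loose, about 110 g. Origin: centre of the underside; z up.
- stapler: Black desk stapler standing on its base, 112 mm long (its x; the mouth is at +x, the pivot at -x), 49 mm high; base 34 mm wide (its y) and 6 mm thick, upper arm 26 mm wide from about 30 to 47 mm above the underside. It is rigid (does not open). Loose, about 160 g. Origin: centre of the underside; z up.
- tape_small: Small roll of tan tape lying flat, 54 mm outer diameter, 25 mm high, hole 25 mm. Loose, about 50 g. Origin: centre of the underside; z up.
- glue: Glue stick standing upright on its grey turning foot, 24 mm in diameter, 86 mm tall, white cap from 56 mm up. Loose, about 35 g. Origin: centre of the underside; z up.
- tray_two: Long shallow grey tray, 88 (its x) by 196 mm (its y), fixed to the desk. Floor 3 mm thick, rim 12 mm high, 4 mm thick, divider 11 mm high. Two compartments: the large, for the ink pad (long side along the tray's y), free from x -40 to 40, y -94 to 20 mm (centre 0, -37); the small, for the stamp, x -40 to 40, y 24 to 94 mm (centre 0, 59). Origin: centre of the underside; z up.
- tray_three: Squarish grey tray, 148 (its x) by 144 mm (its y), fixed; floor 3 mm thick, rim 12 mm high, dividers 11 mm. Compartments, free floor in mm: long, for the stapler (lengthwise along the tray's y, either way round), x 12 to 70, y -68 to 68 (centre 41, 0); square, for the tape, x -70 to 8, y -68 to 10 (centre -31, -29); narrow, for the glue stick, x -70 to 8, y 14 to 68 (centre -31, 41). Origin: centre of underside; z up.
- punch: Two-hole paper punch, black base and steel lever, 107 mm (its x) by 60 mm (its y) by 55 mm high. Stays where it is. Loose, about 280 g. Origin: centre of the underside.
- tape_large: Large roll of tan packing tape lying flat, 96 mm outer diameter, 48 mm high, hole 76 mm. Stays where it is. Loose, about 160 g. Origin: centre of the underside.
- teaglass: Empty waisted tea glass standing on a white saucer of 110 mm diameter (one piece), 87 mm tall. Stays where it is, beyond the trays. Loose. Origin: centre of the underside.

How it is judged:
By the outcome, as a careful person would: the job done as asked, in the order asked, and still so for the second after the job is handed in, with the robot touching nothing.
It also fails if it takes over 120 s, if anything falls off the work surface, if the arm or the gripper's body presses on something with over 40 N, if the wrist force passes 120 N, or if a joint passes its speed limit or range.

### The arm

A 6-joint arm with a two-finger parallel gripper is mounted at the origin on the work surface. World frame = base frame: x ahead of the robot, y to its left, z up, the work surface at z = 0. Lengths are in m, angles in rad, forces in N, time in s.
With the tool pointing down it reaches from about 0.325 to 0.9 m from the base axis. Payload 6.1 kg.
Tool frame: the origin (TCP) lies midway between the tips of the shut fingers; the grasp point (between the pads) lies 19 mm behind it; x points along the fingers, z is the direction in which the jaws open and shut, and the axes are right-handed (so a half turn about x gives the same grasp; the last joint's range is limited). The gripper opens to 85 mm and grips with 20 to 120 N. Pads are 22 mm wide; open, the fingers measure 114 mm over their backs; the gripper's body (76 mm by 85 mm) begins 54 mm behind the grasp point. The pads swing forward as they close: fully open they stand 13 mm farther back than shut.
Start: joints at [0.995, 0.22, 1.526, -0, 1.395, -0.126], TCP at [0.272, 0.563, 0.231] pointing down, gripper open.
Joint ranges: [-2.98, 2.98], [-0.91, 2.08], [0.09, 2.57], [-1.24, 4.39], [0.2, 2.65], [-2.68, 2.68]. Speed limits (rad/s): [2.57, 2.57, 3.01, 3.14, 3.14, 3.14].

### API

Orientations are given as a unit quaternion [w, x, y, z].
In Python, from bench import get_obs, camera, sign_off gives the robot as it stands. The module is installed in compiled form; this text tells all that it offers.
- The arm moves only by the tool send_rows, never from a script. Its arguments are lists of equal length, an entry for each row: "gripper": the opening, from 0 (shut) to 1 (fully open); "delta_pos": the shift along the tool's x, y, z in mm, a list of three; "angular": the turn, a rotation vector about the tool's x, y, z in degrees, a list of three. A call has exactly 5 rows; each row is the pose to reach, as a shift and turn from the pose commanded when the call began, along the tool's axes at that moment; what a row does not reach only later rows make up. A row lasts 1/12 s, in which the tool goes at most 41.7 mm and 7.16 degrees, less where a joint would pass 70% of its speed; a pose out of reach is approached as far as the arm can. A call with a gripper value outside its range is refused whole. The fingers move at their own pace and stop on an object; "newtons" is the grip in N (left out, the last holds). Time passes only in rows, so rows that repeat a pose let the fingers close, or fill a call up. It gives the time, the measured TCP pose, the force and the opening at its end, in the units of the state.
- get_obs(): the state, without advancing time (a new reading comes with each control period).
- camera(name): name is "scene" or "top" or "wrist"; returns a dict with "pixels" (420x560x3 uint8, red, green, blue), "intrinsics" (3x3 intrinsics, pixels), "R" (3x3) and "t" (3): a world point X has camera coordinates R X + t; the wrist camera has in their place "T_tool_cam" (4x4, takes a point from camera to tool coordinates, whose origin is the TCP and whose axes are the tool frame's). Camera axes: x right, y down, z forward; pixel columns grow to the right and rows downward; lengths in m; the calibration is good to about 2 mm. A picture is of the moment at which its call begins: read the wrist's pose just before it. There is no depth.
- sign_off(): hands the job in, once; it reports no verdict.
The state is a dict: "time_s": time; "joint_positions": joint angles; "joint_vel": joint speeds; "joint_efforts": joint torques, N m; "tool_pos": TCP position; "orientation": TCP orientation; "contact_force": force on the tool from outside, world axes, zero at the start; "torque": the same for the moment, N m; "gripper_width": finger opening in m.
Only numpy, scipy, OpenCV 4.12 (cv2) and the standard library are available. Lean on these libraries where they do the work, as an engineer would, in place of code of your own. Each camera call takes 0.05 s, during which the arm holds its last target.

## Working session

There is one attempt and no reset: what is moved stays moved. The work goes in short steps, Python scripts to look and compute and a tool call to move; the robot and the scene stay as the last step left them, time stands still between calls to the robot, and variables do not carry over. Pictures are saved under pics/ and viewed, and the job is handed in when it is done.

Besides the shell and the picture viewer there is one more tool, called by a JSON object that holds its "api" and its "payload". send_rows: Moves the arm, as the interface text tells. Its arguments: {"type":"object","properties":{"gripper":{"type":"array","items":{"type":"number"}},"delta_pos":{"type":"array","items":{"type":"array","items":{"type":"number"}}},"angular":{"type":"array","items":{"type":"array","items":{"type":"number"}}},"newtons":{"type":"number"}},"required":["gripper","delta_pos","angular"]}

```bash
mkdir -p pics
cat > h.py <<'E'
import numpy as np, cv2
from bench import get_obs, camera
def save(c,n): cv2.imwrite('pics/'+n+'.png', cv2.cvtColor(c['pixels'],cv2.COLOR_RGB2BGR))
def ray(c,uv,z,):
    K=np.array(c['intrinsics']);R=np.array(c['R']);t=np.array(c['t'])
    o=-R.T@t; d=R.T@np.linalg.inv(K)@np.array([uv[0],uv[1],1.])
    return o+d*(z-o[2])/d[2]
def proj(c,X):
    p=np.array(c['intrinsics'])@(np.array(c['R'])@np.array(X)+np.array(c['t'])); return p[:2]/p[2]
E
python3 - <<'E'
from h import *
import pickle
print(get_obs())
for n in ['scene','top','wrist']:
    c=camera(n); save(c,n+'0'); pickle.dump(c,open(n+'0.pkl','wb'))
    print(n,{k:np.round(v,3).tolist() for k,v in c.items() if k!='pixels'})
    if n!='wrist': print(-np.array(c['R']).T@c['t'])
E
```

```text
{'time_s': 0.0, 'joint_positions': array([ 9.94914405e-01,  2.21253129e-01,  1.52758487e+00,  6.07479368e-06,
        1.39471342e+00, -1.26123723e-01]), 'joint_vel': array([ 0.00088098,  0.00113425, -0.00087834, -0.0001155 ,  0.00069412,
        0.0003066 ]), 'joint_efforts': array([ 2.05540528e-05, -4.96928108e+01, -3.89378607e+01, -2.93572421e-04,
        1.15069159e-02,  2.30022499e-05]), 'tool_pos': array([0.27140392, 0.56233209, 0.23019641]), 'orientation': array([ 0.59827561, -0.37620532,  0.5995338 ,  0.37562624]), 'contact_force': array([-0.42133856, -0.19990822,  0.6574776 ]), 'torque': array([0.03464737, 0.00688064, 0.02622859]), 'gripper_width': 0.0854336475491623}
scene {'intrinsics': [[478.662, 0.0, 272.751], [0.0, 478.662, 202.617], [0.0, 0.0, 1.0]], 'R': [[-0.484, 0.875, 0.004], [0.728, 0.405, -0.553], [-0.485, -0.265, -0.833]], 't': [0.303, -0.409, 1.393]}
[1.12024536 0.26920963 0.93426365]
top {'intrinsics': [[525.99, 0.0, 282.588], [0.0, 525.99, 215.109], [0.0, 0.0, 1.0]], 'R': [[-0.003, -1.0, -0.001], [-0.987, 0.003, -0.158], [0.158, 0.0, -0.987]], 't': [0.012, 0.594, 1.402]}
[0.36486894 0.00982367 1.47820805]
wrist {'intrinsics': [[317.497, 0.0, 280.466], [0.0, 317.497, 214.352], [0.0, 0.0, 1.0]], 'T_tool_cam': [[0.0, -0.265, 0.964, -0.143], [0.001, -0.964, -0.265, 0.068], [1.0, 0.001, -0.0, 0.0], [0.0, 0.0, 0.0, 1.0]]}
```

View pics/scene0.png

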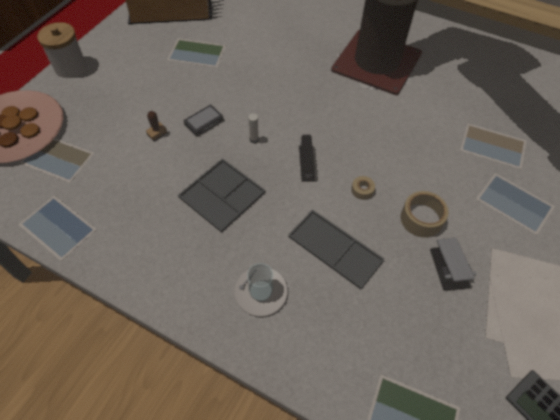

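View pics/top0.png

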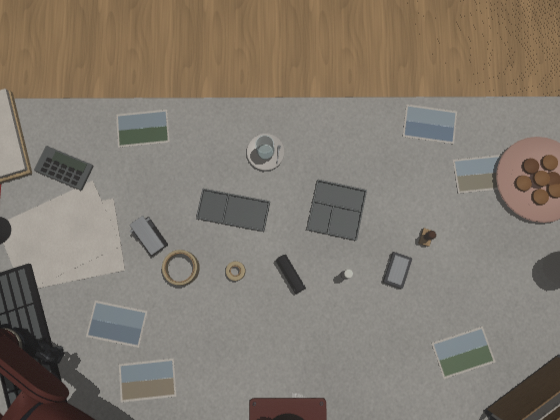

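View pics/wrist0.png

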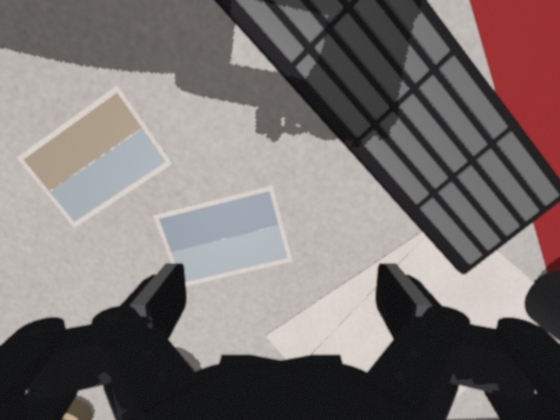

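The top view shows punch (150,237), large tape (180,268), small tape (235,271), stapler (290,274), glue (347,275), ink pad (397,270), stamp (428,237), the long tray (233,210), and the square tray (337,210). The glass is beyond the trays. Next I'll measure.

Run:
```python
from h import *
import pickle
c=pickle.load(open('top0.pkl','rb')); im=cv2.cvtColor(c['pixels'],cv2.COLOR_RGB2BGR)
a=cv2.resize(im[170:310,180:320],None,fx=5,fy=5,interpolation=cv2.INTER_CUBIC)[:600]
b=cv2.resize(im[170:310,300:450],None,fx=5,fy=5,interpolation=cv2.INTER_CUBIC)[:600]
cv2.imwrite('pics/ta.png',im if 0 else cv2.convertScaleAbs(a[:,:,:],alpha=1.8)); cv2.imwrite('pics/tb.png',cv2.convertScaleAbs(b,alpha=1.8))
c2=pickle.load(open('scene0.pkl','rb'));im2=cv2.cvtColor(c2['pixels'],cv2.COLOR_RGB2BGR)
cv2.imwrite('pics/sa.png',cv2.convertScaleAbs(cv2.resize(im2[90:240,130:330],None,fx=4,fy=4,interpolation=cv2.INTER_CUBIC),alpha=1.8))
hsv=cv2.cvtColor(im,cv2.COLOR_BGR2HSV); v=hsv[...,2]
print(v[250,330],v[240,300])
m=((v<85)*255).astype('uint8')
n,l,s,ce=cv2.connectedComponentsWithStats(m)
for i in range(1,n):
    if s[i,4]>40 and 180<ce[i][0]<450 and 160<ce[i][1]<310:
        cn=cv2.findContours((l==i).astype('uint8'),0,1)[0][0]
        r=cv2.minAreaRect(cn); print(s[i],ce[i].round(1),np.round(r[0],1),np.round(r[1],1),round(r[2],1),'rect corners',[ (ray(c,p,0.012)[:2]*1000).round(0).tolist() for p in cv2.boxPoints(r)])
```

```text
138 140
[315 180  51  61 223] [347.  200.4] [349.1 200.5] [70.4 37. ] 55.1 rect corners [[694.0, -79.0], [756.0, -167.0], [588.0, -277.0], [528.0, -190.0]]
[196 189  74  31 191] [228.7 199. ] [232.5 210. ] [69.8 30.6] 10.8 rect corners [[590.0, 256.0], [677.0, 242.0], [638.0, 47.0], [553.0, 63.0]]
[214 204  21  22  64] [224.1 217.9] [221.8 217.7] [22.8 16.9] 67.2 rect corners [[613.0, 217.0], [632.0, 173.0], [571.0, 147.0], [553.0, 191.0]]
[415 229  21  18 188] [424.7 237.6] [425.3 237.9] [15.7 19.2] 26.6 rect corners [[519.0, -357.0], [567.0, -383.0], [547.0, -422.0], [499.0, -395.0]]
[382 252  30  37 314] [394. 271.] [396.  270.3] [22.5 33.8] 17.4 rect corners [[408.0, -259.0], [497.0, -290.0], [478.0, -349.0], [389.0, -318.0]]
[274 255  32  40 596] [289.1 274.4] [288.8 274.2] [40.6 15.1] 59.0 rect corners [[471.0, 41.0], [492.0, 5.0], [396.0, -53.0], [375.0, -17.0]]
[163 261  36  27  94] [183.5 280. ] [183.7 276.9] [16.5 38. ] 63.4 rect corners [[424.0, 342.0], [471.0, 249.0], [430.0, 228.0], [383.0, 320.0]]
[334 271  13  12  84] [339.5 277.5] [339.7 277.2] [ 7.7 13.7] 59.0 rect corners [[424.0, -126.0], [443.0, -159.0], [425.0, -169.0], [406.0, -136.0]]
```

View pics/ta.png

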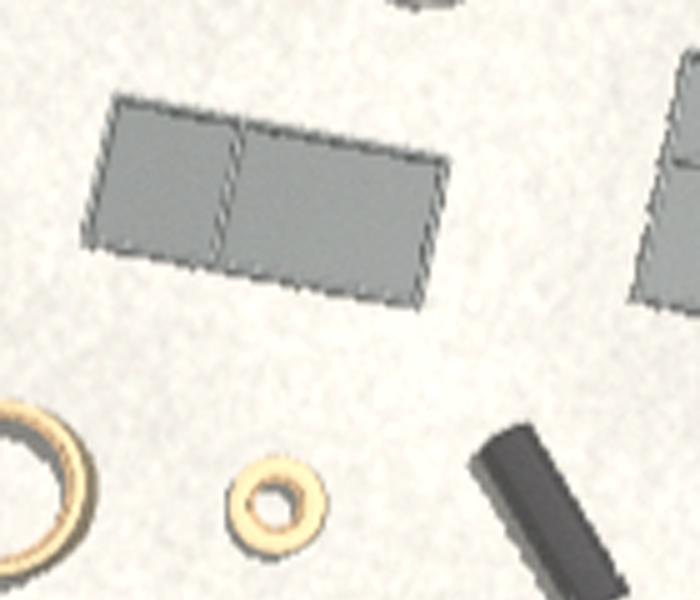

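View pics/tb.png

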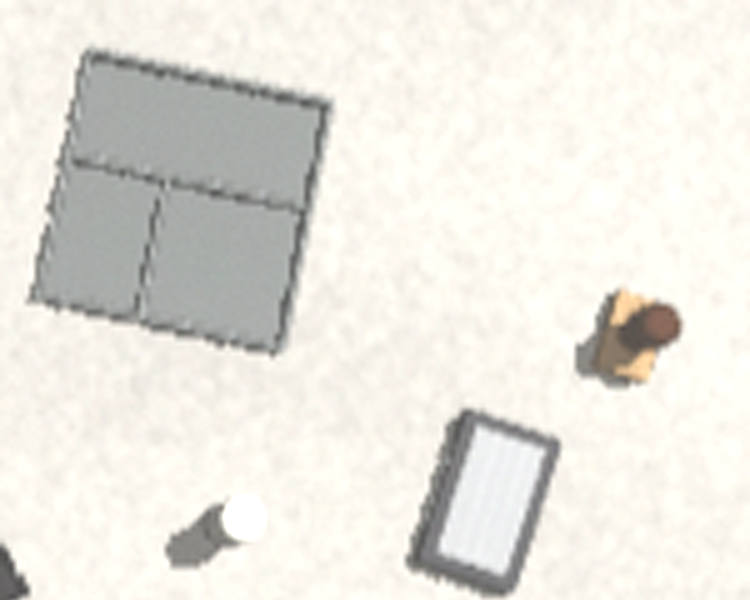

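View pics/sa.png

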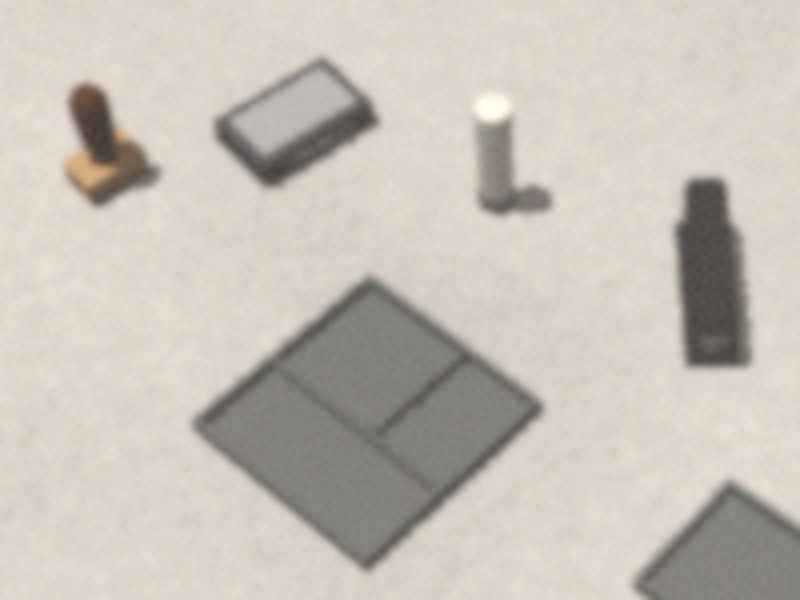

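```bash
cat >> h.py <<'E'
from scipy.spatial.transform import Rotation as Ro
def pose():
    o=get_obs(); q=o['orientation']; return np.array(o['tool_pos']), Ro.from_quat([q[1],q[2],q[3],q[0]])
def yaw(R):  # direction of the jaw axis (tool z) in the world, deg
    z=R.as_matrix()[:,2]; return np.degrees(np.arctan2(z[1],z[0]))
def plan(x,y,z,jaw,flip=None):
    """shift (mm, tool axes) and turn (deg, tool axes) to TCP x,y,z pointing down, jaw axis at angle jaw (mod 180)"""
    p,R=pose(); y0=yaw(R)
    d=(jaw-y0+90)%180-90
    if flip: d+=flip
    a=np.radians(y0+d); zt=np.array([np.cos(a),np.sin(a),0]); xt=np.array([0,0,-1.]); yt=np.cross(zt,xt)
    Rt=Ro.from_matrix(np.c_[xt,yt,zt])
    dp=R.as_matrix().T@(np.array([x,y,z])-p)*1000
    w=np.degrees((R.inv()*Rt).as_rotvec())
    print('pos',p.round(4),'yaw',round(y0,1),'shift',dp.round(1),'turn',w.round(1),'n', round(np.linalg.norm(dp)/208,2),round(np.linalg.norm(w)/35.8,2))
def wcam(name=None):
    p,R=pose(); c=camera('wrist'); T=np.array(c['T_tool_cam']); M=R.as_matrix()
    Rwc=M@T[:3,:3]; o=M@T[:3,3]+p
    c['R']=Rwc.T; c['t']=-Rwc.T@o
    if name: save(c,name)
    return c
E
python3 - <<'E'
from h import *
import pickle
c=pickle.load(open('top0.pkl','rb')); im=cv2.cvtColor(c['pixels'],cv2.COLOR_RGB2BGR)
hsv=cv2.cvtColor(im,cv2.COLOR_BGR2HSV); H,S,V=[hsv[...,i].astype(int) for i in range(3)]
def comp(m,box,z,n):
    x0,y0,x1,y1=box; k=np.zeros(m.shape,'uint8'); k[y0:y1,x0:x1]=m[y0:y1,x0:x1]
    cn=max(cv2.findContours(k,0,1)[0],key=cv2.contourArea); r=cv2.minAreaRect(cn)
    b=cv2.boxPoints(r); P=np.array([ray(c,p,z)[:2] for p in b])*1000
    e=P[1]-P[0];f=P[2]-P[1]
    M=cv2.moments(cn); cc=ray(c,(M['m10']/M['m00'],M['m01']/M['m00']),z)[:2]*1000
    print(n,'centre',P.mean(0).round(1),'centroid',cc.round(1),'sides',np.linalg.norm(e).round(1),np.degrees(np.arctan2(e[1],e[0])).round(1),np.linalg.norm(f).round(1),np.degrees(np.arctan2(f[1],f[0])).round(1))
print(c['pixels'][205,250],c['pixels'][240,300],c['pixels'][240,422],c['pixels'][235,431],c['pixels'][270,226])
dark=V<115
comp(dark,(190,180,280,240),.010,'tray2'); comp(dark,(300,172,375,250),.010,'tray3')
comp(dark&~((H<25)&(S>60)),(380,248,415,292),.015,'pad all')
comp((V<=135)&(S<60),(380,248,415,292),.02,'pad')
comp((S>60)&(V>100),(410,222,440,252),.02,'stampblock')
comp((S>50),(220,255,252,290),.025,'tape')
comp((V>165),(335,262,362,285),.086,'glue')
comp(V<70,(270,250,312,300),.047,'stapler')
for n,p,z in [('handle top',(431.5,235),.076),('glue',(348.7,273.6),.086)]: print(n,ray(c,p,z))
E
```

```text
[90 91 91] [140 138 133] [75 66 56] [76 59 51] [144 130 104]
tray2 centre [614.5 152.4] centroid [614.5 151.7] sides 93.5 -9.4 200.3 -101.2
tray3 centre [ 613.8 -141.2] centroid [ 613.5 -141.1] sides 154.3 -12.6 149.7 -102.6
pad all centre [ 442.5 -303.4] centroid [ 442.2 -303.8] sides 98.0 -20.2 63.6 -108.9
pad centre [ 443.9 -304.9] centroid [ 443.4 -303.4] sides 103.2 -18.8 68.6 -107.3
stampblock centre [ 519.3 -390.1] centroid [ 518.3 -392.4] sides 19.5 -90.2 14.0 177.3
tape centre [443.3 141.8] centroid [442.8 141.8] sides 49.7 -90.2 52.1 -179.5
glue centre [ 432.4 -162.8] centroid [ 432.3 -162.9] sides 18.5 -90.2 15.7 178.6
stapler centre [432.6  -8.2] centroid [432.2  -8.4] sides 33.1 -59.2 107.8 -149.3
handle top [ 0.53352299 -0.38905403  0.076     ]
glue [ 0.43078165 -0.16330549  0.086     ]
```

Run:
```python
from h import *
plan(.53,-.39,.22,74)
plan(.53,-.39,.22,-16)
print(pose()[1].as_matrix().round(3))
```

```text
pos [0.2715 0.5624 0.2304] yaw 64.2 shift [  11.5 -646.9 -745.3] turn [-9.8 -0.1 -0. ] n 4.74 0.27
pos [0.2715 0.5624 0.2304] yaw 64.2 shift [  11.5 -646.9 -745.3] turn [80.2 -0.1  0.1] n 4.74 2.24
[[-0.001 -0.901  0.435]
 [-0.001  0.435  0.901]
 [-1.     0.    -0.002]]
```

{"api": "send_rows", "payload": {"gripper": [1,1,1,1,1], "delta_pos": [[0,-20,-23],[0,-46,-53],[0,-72,-83],[0,-98,-113],[0,-124,-143]], "angular": [[0,0,0],[0,0,0],[0,0,0],[0,0,0],[0,0,0]], "newtons": 30}}

```text
time_s: 0.57
tool_pos: [0.3211, 0.3784, 0.2308]
orientation: [0.599, -0.376, 0.599, 0.376]
contact_force: [1.3, -0.3, -0.1]
gripper_width: 0.0854
```

{"api": "send_rows", "payload": {"gripper": [1,1,1,1,1], "delta_pos": [[0,-26,-30],[0,-52,-60],[0,-78,-90],[0,-104,-120],[0,-130,-150]], "angular": [[0,0,0],[0,0,0],[0,0,0],[0,0,0],[0,0,0]]}}

```text
time_s: 0.98
tool_pos: [0.3729, 0.1868, 0.2312]
orientation: [0.599, -0.376, 0.599, 0.376]
contact_force: [0.9, 0.2, -0.7]
gripper_width: 0.0858
```

{"api": "send_rows", "payload": {"gripper": [1,1,1,1,1], "delta_pos": [[0,-26,-30],[0,-52,-60],[0,-78,-90],[0,-104,-120],[0,-130,-150]], "angular": [[7,0,0],[14,0,0],[21,0,0],[28,0,0],[35,0,0]]}}

```text
time_s: 1.4
tool_pos: [0.4249, -0.005, 0.2314]
orientation: [0.685, -0.176, 0.685, 0.176]
contact_force: [0.9, 0.2, -1.1]
gripper_width: 0.0854
```

Run:
```python
from h import *
plan(.53,-.39,.22,-16)
print(get_obs()['joint_positions'].round(2),get_obs()['time_s'])
```

```text
pos [ 0.4249 -0.005   0.2314] yaw 28.9 shift [  11.4 -387.9  -93.8] turn [44.9  0.   0. ] n 1.92 1.25
[-0.2  -0.28  2.02  0.    1.41 -0.7 ] 1.4
```

{"api": "send_rows", "payload": {"gripper": [1,1,1,1,1], "delta_pos": [[0,-38,-9],[0,-76,-18],[0,-114,-27],[0,-152,-36],[0,-190,-46]], "angular": [[7,0,0],[14,0,0],[21,0,0],[28,0,0],[35,0,0]]}}

```text
time_s: 1.82
tool_pos: [0.4776, -0.1933, 0.2311]
orientation: [0.706, 0.038, 0.706, -0.038]
contact_force: [0.8, -0.6, 0.8]
gripper_width: 0.0854
```

Run:
```python
from h import *
plan(.50,-.36,.22,-16)
```

```text
pos [ 0.4776 -0.1933  0.2311] yaw -6.1 shift [  11.1 -163.3   40.1] turn [ 9.9 -0.  -0. ] n 0.81 0.28
```

{"api": "send_rows", "payload": {"gripper": [1,1,1,1,1], "delta_pos": [[2,-36,9],[5,-72,18],[8,-108,27],[11,-144,36],[11,-163,40]], "angular": [[3,0,0],[6,0,0],[9,0,0],[10,0,0],[10,0,0]]}}

```text
time_s: 2.23
tool_pos: [0.5003, -0.3611, 0.2189]
orientation: [0.7, 0.098, 0.701, -0.098]
contact_force: [-0.3, -0.2, -0.3]
gripper_width: 0.0853
```

Run:
```python
from h import *
import pickle
c=wcam('w1'); pickle.dump(c,open('w1.pkl','wb'))
print(pose()[0])
for n,X in [('handle',[.5335,-.389,.076]),('base',[.53,-.39,0]),('pad',[.443,-.304,.02])]: print(n,proj(c,X))
```

```text
[ 0.50016212 -0.36320156  0.21908992]
handle [323.06507072 220.88849223]
base [311.95622898 203.98408736]
pad [214.21681946 154.49819676]
```

View pics/w1.png

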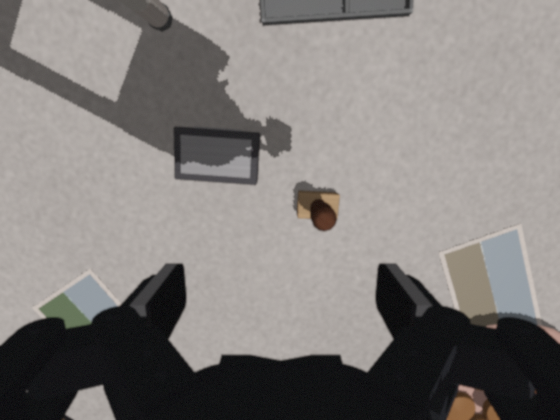

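```bash
cat >> h.py <<'E'
def rect(c,m,box,z,n=''):
    x0,y0,x1,y1=box; k=np.zeros(m.shape,'uint8'); k[y0:y1,x0:x1]=m[y0:y1,x0:x1]
    cn=max(cv2.findContours(k,0,1)[0],key=cv2.contourArea); r=cv2.minAreaRect(cn)
    b=cv2.boxPoints(r); P=np.array([ray(c,p,z)[:2] for p in b])*1000
    e=P[1]-P[0];f=P[2]-P[1]
    M=cv2.moments(cn); cc=ray(c,(M['m10']/M['m00'],M['m01']/M['m00']),z)[:2]*1000
    print(n,'px',np.round(r[0],1),'centre',P.mean(0).round(1),'centroid',cc.round(1),'sides',np.linalg.norm(e).round(1),np.degrees(np.arctan2(e[1],e[0])).round(1),np.linalg.norm(f).round(1),np.degrees(np.arctan2(f[1],f[0])).round(1))
    return P
E
python3 - <<'E'
from h import *
import pickle
c=pickle.load(open('w1.pkl','rb')); im=c['pixels']
hsv=cv2.cvtColor(im,cv2.COLOR_RGB2HSV); H,S,V=[hsv[...,i].astype(int) for i in range(3)]
box=(285,180,350,240)
rect(c,(S>90),box,.02,'stamp all')
rect(c,(S>90)&(V<75),box,.070,'handle')
a=cv2.resize(cv2.cvtColor(im,cv2.COLOR_RGB2BGR)[170:250,270:370],None,fx=7,fy=7)
cv2.imwrite('pics/w1s.png',a)
E
```

```text
stamp all px [316.9 210.3] centre [ 532.7 -393.7] centroid [ 534.3 -391.8] sides 42.4 72.1 42.5 -18.8
handle px [320.  211.6] centre [ 533.2 -381.3] centroid [ 532.9 -378.5] sides 20.9 16.1 26.7 -74.0
```

View pics/w1s.png

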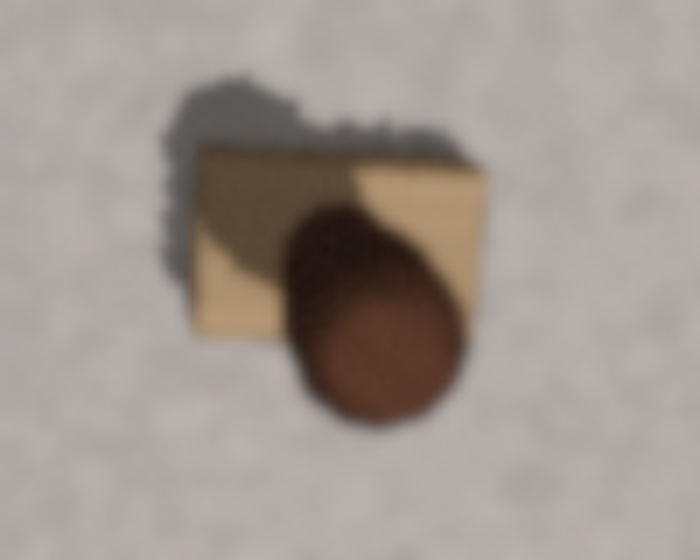

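Run:
```python
from h import *
import pickle
c=pickle.load(open('w1.pkl','rb'))
print(ray(c,(318.4,205.4),.02),ray(c,(324.7,218.2),.072))
a=ray(c,(270+200/7,170+152/7),.02);b=ray(c,(270+485/7,170+170/7),.02);print(np.degrees(np.arctan2(*(b-a)[1::-1])),np.linalg.norm(b-a))
plan(.5315,-.390,.11,-20)
```

```text
[ 0.53581698 -0.38834486  0.02      ] [ 0.53584778 -0.38813496  0.072     ]
-19.60326046429669 0.04484147517829324
pos [ 0.5002 -0.3632  0.2191] yaw -16.0 shift [109.1 -16.9  37.6] turn [ 4.  -0.   0.1] n 0.56 0.11
```

Run:
```python
from h import *
plan(.535,-.3885,.036,-19.6)
```

```text
pos [ 0.5002 -0.3632  0.2191] yaw -16.0 shift [183.1 -14.4  40.5] turn [ 3.6 -0.   0.1] n 0.9 0.1
```

{"api": "send_rows", "payload": {"gripper": [1,1,1,1,1], "delta_pos": [[20,-7,20],[45,-14,40],[80,-14,40],[110,-14,40],[135,-14,40]], "angular": [[3,0,0],[4,0,0],[4,0,0],[4,0,0],[4,0,0]]}}

```text
time_s: 2.7
tool_pos: [0.5348, -0.3808, 0.0821]
orientation: [0.696, 0.122, 0.698, -0.121]
contact_force: [0.1, 1.6, 0.5]
gripper_width: 0.085
```

{"api": "send_rows", "payload": {"gripper": [1,1,1,0.15,0.15], "delta_pos": [[20,0,0],[38,0,0],[48,0,0],[48,0,0],[48,0,0]], "angular": [[0,0,0],[0,0,0],[0,0,0],[0,0,0],[0,0,0]], "newtons": 30}}

```text
time_s: 3.12
tool_pos: [0.5355, -0.3815, 0.0371]
orientation: [0.696, 0.122, 0.697, -0.121]
contact_force: [-0.3, -0.1, -0.0]
gripper_width: 0.064
```

{"api": "send_rows", "payload": {"gripper": [0.1,0.1,0.1,0.1,0.1], "delta_pos": [[0,0,0],[0,0,0],[0,0,0],[0,0,0],[0,0,0]], "angular": [[0,0,0],[0,0,0],[0,0,0],[0,0,0],[0,0,0]]}}

```text
time_s: 3.53
tool_pos: [0.5366, -0.3827, 0.039]
orientation: [0.697, 0.121, 0.696, -0.122]
contact_force: [0.8, 0.5, 5.7]
gripper_width: 0.0239
```

{"api": "send_rows", "payload": {"gripper": [0.1,0.1,0.1,0.1,0.1], "delta_pos": [[-10,0,0],[-30,0,0],[-60,0,0],[-90,0,0],[-100,0,0]], "angular": [[0,0,0],[0,0,0],[0,0,0],[0,0,0],[0,0,0]]}}

```text
time_s: 3.95
tool_pos: [0.5374, -0.3835, 0.143]
orientation: [0.699, 0.12, 0.695, -0.123]
contact_force: [0.5, -1.5, 0.3]
gripper_width: 0.0238
```

Run:
```python
from h import *
print(get_obs()['gripper_width'],get_obs()['contact_force'])
plan(.625,.21,.14,-10.5)
c=wcam('w2')
```

```text
0.02380027654806795 [ 0.52583742 -1.53258962  0.30715283]
pos [ 0.5374 -0.3835  0.143 ] yaw -19.8 shift [   0.7  588.1 -118.3] turn [-9.3  0.3  0.2] n 2.88 0.26
```

View pics/w2.png

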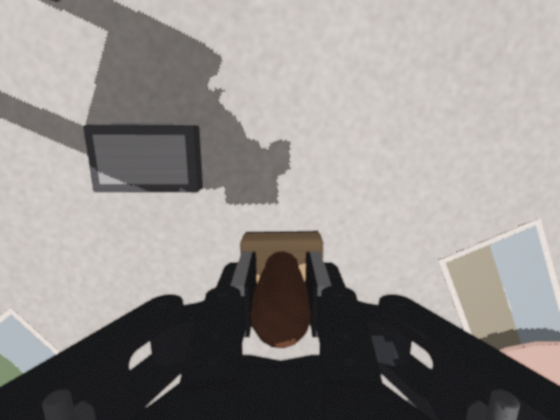

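{"api": "send_rows", "payload": {"gripper": [0.1,0.1,0.1,0.1,0.1], "delta_pos": [[0,10,-2],[0,35,-7],[0,70,-14],[0,110,-22],[0,150,-30]], "angular": [[-1,0,0],[-2,0,0],[-4,0,0],[-6,0,0],[-9,0,0]]}}

```text
time_s: 4.42
tool_pos: [0.5562, -0.2278, 0.1341]
orientation: [0.702, 0.067, 0.706, -0.065]
contact_force: [0.4, 0.0, -0.3]
gripper_width: 0.0236
```

Run:
```python
from h import *
plan(.625,.215,.14,-10.5)
```

```text
pos [ 0.5562 -0.2278  0.1341] yaw -10.7 shift [ -5.  447.9 -14.7] turn [-0.2 -0.3 -0.1] n 2.15 0.01
```

{"api": "send_rows", "payload": {"gripper": [0.1,0.1,0.1,0.1,0.1], "delta_pos": [[0,40,-1],[-1,80,-2],[-2,120,-4],[-4,160,-5],[-5,200,-6]], "angular": [[0,0,0],[0,0,0],[0,0,0],[0,0,0],[0,0,0]]}}

```text
time_s: 4.83
tool_pos: [0.5875, -0.03, 0.1395]
orientation: [0.702, 0.066, 0.706, -0.066]
contact_force: [-0.4, 0.3, -0.9]
gripper_width: 0.0237
```

{"api": "send_rows", "payload": {"gripper": [0.1,0.1,0.1,0.1,0.1], "delta_pos": [[0,40,-1],[0,80,-2],[0,120,-4],[0,155,-5],[0,185,-6]], "angular": [[0,0,0],[0,0,0],[0,0,0],[0,0,0],[0,0,0]]}}

```text
time_s: 5.25
tool_pos: [0.6159, 0.1531, 0.1391]
orientation: [0.702, 0.065, 0.706, -0.066]
contact_force: [0.0, -0.4, -0.3]
gripper_width: 0.0235
```

{"api": "send_rows", "payload": {"gripper": [0.1,0.1,0.1,0.1,0.1], "delta_pos": [[0,25,0],[0,45,-1],[0,58,-2],[0,63,-2],[0,63,-2]], "angular": [[0,0,0],[0,0,0],[0,0,0],[0,0,0],[0,0,0]]}}

```text
time_s: 5.67
tool_pos: [0.6269, 0.213, 0.1405]
orientation: [0.703, 0.065, 0.705, -0.066]
contact_force: [0.1, -0.4, -1.5]
gripper_width: 0.0238
```

Run:
```python
from h import *
import pickle
c=wcam('w3'); pickle.dump(c,open('w3.pkl','wb'))
plan(.625,.215,.043,-10.5)
s=camera('scene'); save(s,'s3')
```

```text
pos [0.6272 0.2119 0.1409] yaw -10.7 shift [97.9  2.8 -2.6] turn [-0.2 -0.1  0.1] n 0.47 0.01
```

View pics/w3.png

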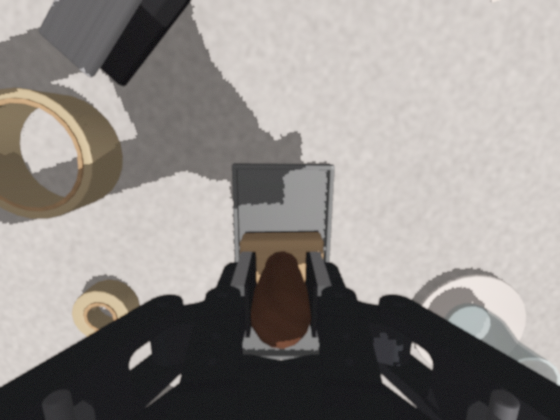

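View pics/s3.png

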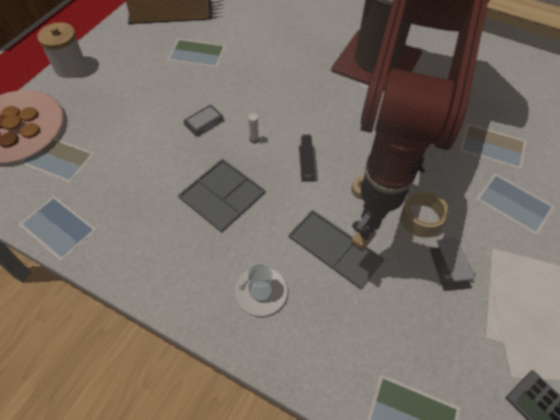

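Run:
```python
from h import *
import pickle
c=pickle.load(open('w3.pkl','rb'))
a=np.radians(-10.5);R=np.array([[np.cos(a),-np.sin(a)],[np.sin(a),np.cos(a)]])
for x,y in [(-44,98),(44,98),(-44,22),(44,22)]:
    X=R@[x,y]/1000+[.6145,.152]; print((x,y),proj(c,[*X,.012]))
P=[ray(c,p,.012)*1000 for p in [(233,164),(333,164)]]; print(P, 'stamp block bottom front edge')
# divider/edge position in tray coords from px (280,353),(234,230)
for p in [(283,164),(283,353),(239,352)]: print(R.T@(ray(c,p,.011)[:2]-[.6145,.152])*1000)
```

```text
(-44, 98) [228.14760622 165.46955028]
(44, 98) [331.57293363 165.24099992]
(-44, 22) [231.98141691 248.96544848]
(44, 22) [328.21070489 248.79849595]
[array([593.4336056 , 256.82823991,  12.        ]), array([676.96336113, 241.15642341,  12.        ])] stamp block bottom front edge
[ 2.69103678 99.02791742]
[  2.64913081 -91.10092259]
[-41.85135177 -89.84818067]
```

{"api": "send_rows", "payload": {"gripper": [0.1,0.1,0.1,0.1,0.1], "delta_pos": [[20,3,-1],[45,3,-1],[70,3,-1],[88,3,-1],[93,3,-1]], "angular": [[0,0,0],[0,0,0],[0,0,0],[0,0,0],[0,0,0]]}}

```text
time_s: 6.18
tool_pos: [0.6249, 0.2129, 0.0451]
orientation: [0.702, 0.066, 0.706, -0.068]
contact_force: [-1.5, -0.2, -0.9]
gripper_width: 0.0236
```

{"api": "send_rows", "payload": {"gripper": [0.1,0.1,0.1,0.1,0.1], "delta_pos": [[1,0,0],[2,0,0],[3,0,0],[4,0,0],[4,0,0]], "angular": [[0,0,0],[0,0,0],[0,0,0],[0,0,0],[0,0,0]]}}

```text
time_s: 6.6
tool_pos: [0.6286, 0.2154, 0.0466]
orientation: [0.705, 0.067, 0.703, -0.066]
contact_force: [-0.4, -0.1, -0.7]
gripper_width: 0.0239
```

{"api": "send_rows", "payload": {"gripper": [0.1,0.1,0.1,0.1,0.1], "delta_pos": [[1,0,0],[2,0,0],[3,0,0],[4,0,0],[4,0,0]], "angular": [[0,0,0],[0,0,0],[0,0,0],[0,0,0],[0,0,0]]}}

```text
time_s: 7.02
tool_pos: [0.628, 0.2154, 0.042]
orientation: [0.704, 0.066, 0.704, -0.066]
contact_force: [-0.9, 0.0, 3.5]
gripper_width: 0.0239
```

Run:
```python
from h import *
s=get_obs(); print(s['tool_pos'],s['contact_force'])
c=wcam('w4')
s=get_obs(); print(s['tool_pos'],s['contact_force'])
```

```text
[0.62803642 0.21543485 0.04195692] [-0.92561693  0.03339926  3.49943113]
[0.62802168 0.21545319 0.04195771] [-1.00697084 -0.29803324  3.12288573]
```

View pics/w4.png

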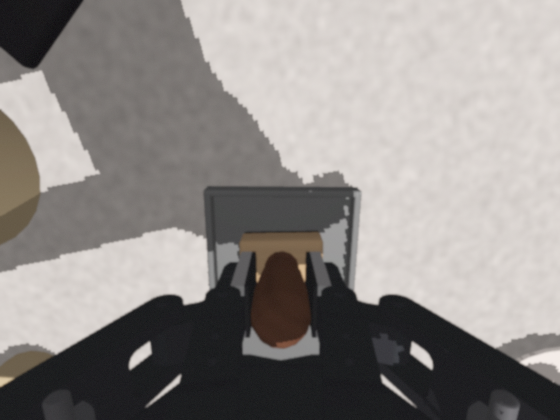

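{"api": "send_rows", "payload": {"gripper": [0.3,0.5,0.7,1,1], "delta_pos": [[0,0,0],[0,0,0],[0,0,0],[0,0,0],[0,0,0]], "angular": [[0,0,0],[0,0,0],[0,0,0],[0,0,0],[0,0,0]]}}

```text
time_s: 7.48
tool_pos: [0.6275, 0.2152, 0.041]
orientation: [0.704, 0.066, 0.704, -0.066]
contact_force: [0.3, 0.6, 0.2]
gripper_width: 0.0732
```

{"api": "send_rows", "payload": {"gripper": [1,1,1,1,1], "delta_pos": [[-15,0,0],[-45,0,0],[-80,0,0],[-115,0,0],[-140,0,0]], "angular": [[0,0,0],[0,0,0],[0,0,0],[0,0,0],[0,0,0]]}}

```text
time_s: 7.9
tool_pos: [0.6289, 0.2156, 0.1864]
orientation: [0.705, 0.067, 0.702, -0.066]
contact_force: [0.5, -0.4, 0.4]
gripper_width: 0.0852
```

Run:
```python
from h import *
plan(.45,-.27,.18,-109)
print(get_obs()['joint_positions'].round(2))
c=wcam('w5')
```

```text
pos [0.6289 0.2156 0.1864] yaw -10.8 shift [   5.1 -510.5  -85.1] turn [-81.8   0.3   0.1] n 2.49 2.28
[ 0.21  0.34  1.46 -0.    1.33  0.4 ]
```

View pics/w5.png

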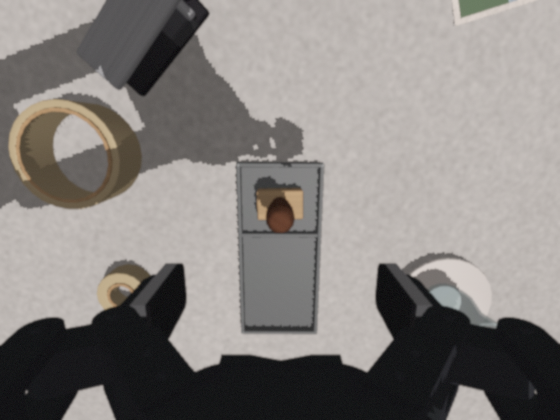

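{"api": "send_rows", "payload": {"gripper": [1,1,1,1,1], "delta_pos": [[0,-25,-4],[0,-60,-10],[0,-100,-16],[0,-140,-23],[0,-180,-30]], "angular": [[6,0,0],[12,0,0],[19,0,0],[26,0,0],[33,0,0]]}}

```text
time_s: 8.37
tool_pos: [0.5638, 0.0428, 0.1822]
orientation: [0.656, 0.265, 0.655, -0.265]
contact_force: [0.0, -0.3, 0.1]
gripper_width: 0.0856
```

Run:
```python
from h import *
plan(.45,-.27,.18,-109)
plan(.45,-.27,.18,-109,-180)
```

```text
pos [0.5638 0.0428 0.1822] yaw -44.1 shift [   2.2 -304.   135.8] turn [64.9  0.  -0.1] n 1.6 1.81
pos [0.5638 0.0428 0.1822] yaw -44.1 shift [   2.2 -304.   135.8] turn [-1.151e+02  1.000e-01  0.000e+00] n 1.6 3.21
```

{"api": "send_rows", "payload": {"gripper": [1,1,1,1,1], "delta_pos": [[0,-34,15],[0,-69,31],[1,-104,46],[1,-139,62],[1,-170,76]], "angular": [[7,0,0],[14,0,0],[21,0,0],[28,0,0],[34,0,0]]}}

```text
time_s: 8.78
tool_pos: [0.501, -0.1333, 0.1813]
orientation: [0.549, 0.446, 0.549, -0.446]
contact_force: [1.5, 0.2, -0.4]
gripper_width: 0.0851
```

Run:
```python
from h import *
plan(.45,-.27,.18,-109)
```

```text
pos [ 0.501  -0.1333  0.1813] yaw -78.1 shift [  1.4 -78.  123.3] turn [30.9  0.  -0.1] n 0.7 0.86
```

{"api": "send_rows", "payload": {"gripper": [1,1,1,1,1], "delta_pos": [[0,-18,28],[0,-36,57],[0,-54,86],[1,-70,112],[1,-78,123]], "angular": [[7,0,0],[14,0,0],[21,0,0],[27,0,0],[31,0,0]]}}

```text
time_s: 9.2
tool_pos: [0.4505, -0.2714, 0.1804]
orientation: [-0.41, -0.576, -0.409, 0.577]
contact_force: [-0.8, -0.3, 0.5]
gripper_width: 0.0853
```

{"api": "send_rows", "payload": {"gripper": [1,1,1,1,1], "delta_pos": [[0,0,0],[0,0,0],[0,0,0],[0,0,0],[0,0,0]], "angular": [[0,0,0],[0,0,0],[0,0,0],[0,0,0],[0,0,0]]}}

```text
time_s: 9.62
tool_pos: [0.4522, -0.2669, 0.1795]
orientation: [0.412, 0.574, 0.412, -0.574]
contact_force: [-0.3, 1.0, -0.6]
gripper_width: 0.0849
```

Run:
```python
from h import *
import pickle
c=wcam('w6'); pickle.dump(c,open('w6.pkl','wb'))
print(pose()[0],yaw(pose()[1]),proj(c,[.443,-.304,.02]))
```

```text
[ 0.452164   -0.26702325  0.17940818] -108.64165850656043 [319.87965462 195.07912503]
```

View pics/w6.png

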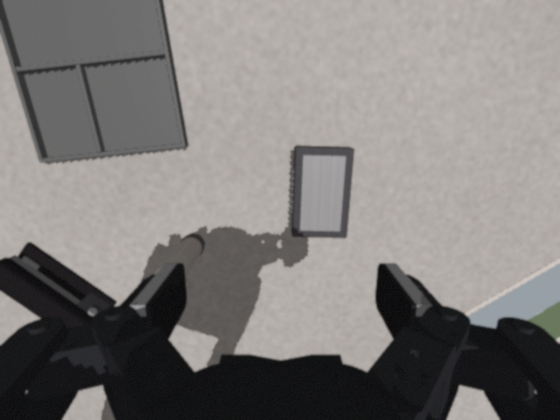

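Run:
```python
from h import *
import pickle
c=pickle.load(open('w6.pkl','rb'))
P=np.array([ray(c,p,.02)[:2]*1000 for p in [(297,147),(353,149),(347,237),(294,235)]])
print(P.round(1),P.mean(0))
for i in range(4):
    d=P[(i+1)%4]-P[i]; print(np.linalg.norm(d).round(1),np.degrees(np.arctan2(d[1],d[0])).round(1))
# glue foot rough
print(ray(c,(202,240),.06))
plan(P.mean(0)[0]/1000,P.mean(0)[1]/1000,.1,-109)
```

```text
[[ 493.7 -296.9]
 [ 475.2 -346. ]
 [ 393.  -317.5]
 [ 412.1 -267.6]] [ 443.50573214 -306.9995235 ]
52.4 -110.6
87.0 160.9
53.5 69.1
86.7 -19.8
[ 0.44700573 -0.19238541  0.06      ]
pos [ 0.4522 -0.267   0.1794] yaw -108.6 shift [79.4  4.6 40.7] turn [ 0.4 -0.  -0. ] n 0.43 0.01
```

{"api": "send_rows", "payload": {"gripper": [1,1,1,1,1], "delta_pos": [[20,4,20],[50,4,40],[85,4,40],[115,4,40],[140,4,40]], "angular": [[1,0,0],[1,0,0],[1,0,0],[1,0,0],[1,0,0]]}}

```text
time_s: 10.08
tool_pos: [0.442, -0.3061, 0.037]
orientation: [-0.406, -0.578, -0.408, 0.578]
contact_force: [0.3, 0.3, -0.0]
gripper_width: 0.0854
```

Run:
```python
from h import *
import pickle
c=wcam('w7')
plan(.4433,-.3063,.008,-109.5)
```

```text
pos [ 0.4394 -0.3036  0.0323] yaw -109.7 shift [24.2  4.8  1.3] turn [-0.2 -0.2  0.5] n 0.12 0.02
```

View pics/w7.png

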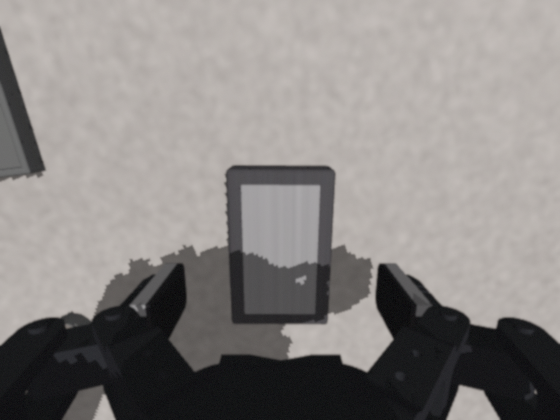

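{"api": "send_rows", "payload": {"gripper": [1,1,1,1,1], "delta_pos": [[8,2,0],[16,3,0],[24,3,0],[27,3,0],[27,3,0]], "angular": [[0,0,0],[0,0,0],[0,0,0],[0,0,0],[0,0,0]]}}

```text
time_s: 10.55
tool_pos: [0.4457, -0.3082, 0.0125]
orientation: [0.407, 0.578, 0.407, -0.578]
contact_force: [-0.9, -0.1, 0.1]
gripper_width: 0.0857
```

{"api": "send_rows", "payload": {"gripper": [0.85,0.75,0.65,0.55,0.5], "delta_pos": [[0,0,0],[0,0,0],[0,0,0],[0,0,0],[0,0,0]], "angular": [[0,0,0],[0,0,0],[0,0,0],[0,0,0],[0,0,0]], "newtons": 40}}

```text
time_s: 10.97
tool_pos: [0.446, -0.3086, 0.0136]
orientation: [0.407, 0.579, 0.406, -0.578]
contact_force: [-0.3, 1.6, 6.6]
gripper_width: 0.054
```

{"api": "send_rows", "payload": {"gripper": [0.5,0.5,0.5,0.5,0.5], "delta_pos": [[0,0,0],[0,0,0],[0,0,0],[0,0,0],[0,0,0]], "angular": [[0,0,0],[0,0,0],[0,0,0],[0,0,0],[0,0,0]]}}

```text
time_s: 11.38
tool_pos: [0.446, -0.3086, 0.0136]
orientation: [0.407, 0.579, 0.406, -0.578]
contact_force: [-1.4, 2.4, 5.4]
gripper_width: 0.054
```

{"api": "send_rows", "payload": {"gripper": [0.5,0.5,0.5,0.5,0.5], "delta_pos": [[-8,0,0],[-20,0,0],[-40,0,0],[-65,0,0],[-80,0,0]], "angular": [[0,0,0],[0,0,0],[0,0,0],[0,0,0],[0,0,0]]}}

```text
time_s: 11.8
tool_pos: [0.4463, -0.309, 0.0957]
orientation: [0.408, 0.579, 0.406, -0.578]
contact_force: [0.6, -0.7, -0.5]
gripper_width: 0.0535
```

Run:
```python
from h import *
import pickle
c=wcam('w8')
plan(.608,.1155,.1,-10.5,0)
plan(.608,.1155,.1,-10.5,180)
save(camera('scene'),'s8')
```

```text
pos [ 0.4479 -0.3104  0.0986] yaw -109.8 shift [  -2.8    6.6 -455. ] turn [80.7 -0.1 -0.5] n 2.19 2.26
pos [ 0.4479 -0.3104  0.0986] yaw -109.8 shift [  -2.8    6.6 -455. ] turn [-99.3   0.5  -0.2] n 2.19 2.77
```

View pics/w8.png

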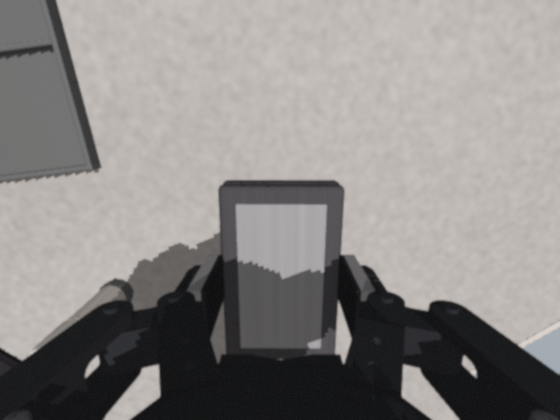

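View pics/s8.png

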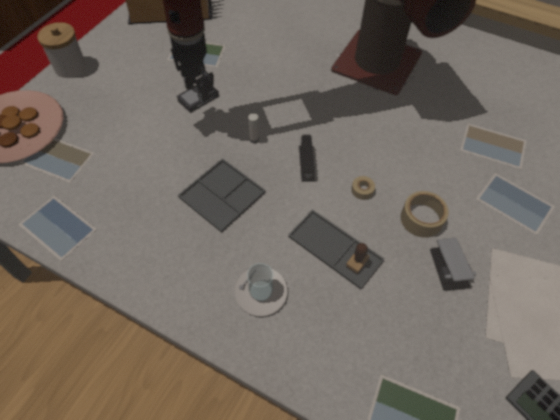

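{"api": "send_rows", "payload": {"gripper": [0.5,0.5,0.5,0.5,0.5], "delta_pos": [[-10,2,-5],[-25,5,-15],[-40,10,-35],[-45,18,-60],[-45,25,-85]], "angular": [[-4,0,0],[-10,0,0],[-17,0,0],[-24,0,0],[-31,0,0]]}}

```text
time_s: 12.32
tool_pos: [0.4987, -0.2367, 0.1386]
orientation: [0.548, 0.448, 0.547, -0.447]
contact_force: [1.0, -0.6, -1.8]
gripper_width: 0.0538
```

Run:
```python
from h import *
plan(.608,.119,.11,-10.5,0)
plan(.608,.119,.11,-10.5,180)
```

```text
pos [ 0.4987 -0.2367  0.1386] yaw -78.5 shift [  28.3  177.9 -326.8] turn [-68.    0.2  -0. ] n 1.79 1.9
pos [ 0.4987 -0.2367  0.1386] yaw -78.5 shift [  28.3  177.9 -326.8] turn [112.   -0.   -0.2] n 1.79 3.13
```

{"api": "send_rows", "payload": {"gripper": [0.5,0.5,0.5,0.5,0.5], "delta_pos": [[0,19,-34],[0,37,-68],[0,55,-102],[0,73,-135],[0,90,-166]], "angular": [[-7,0,0],[-14,0,0],[-21,0,0],[-28,0,0],[-35,0,0]]}}

```text
time_s: 12.73
tool_pos: [0.5533, -0.0541, 0.1364]
orientation: [0.656, 0.262, 0.657, -0.262]
contact_force: [0.9, -0.3, -0.9]
gripper_width: 0.0537
```

Run:
```python
from h import *
plan(.608,.119,.11,-10.5,0)
```

```text
pos [ 0.5533 -0.0541  0.1364] yaw -43.4 shift [ 26.4 163.4 -79.2] turn [-32.9  -0.1   0. ] n 0.88 0.92
```

{"api": "send_rows", "payload": {"gripper": [0.5,0.5,0.5,0.5,0.5], "delta_pos": [[2,36,-17],[5,72,-35],[8,108,-52],[12,142,-69],[15,163,-79]], "angular": [[-7,0,0],[-14,0,0],[-21,0,0],[-28,0,0],[-33,0,0]]}}

```text
time_s: 13.15
tool_pos: [0.6091, 0.1198, 0.121]
orientation: [0.704, 0.064, 0.705, -0.063]
contact_force: [0.1, -1.0, -0.0]
gripper_width: 0.0537
```

{"api": "send_rows", "payload": {"gripper": [0.5,0.5,0.5,0.5,0.5], "delta_pos": [[0,0,0],[0,0,0],[0,0,0],[0,0,0],[0,0,0]], "angular": [[0,0,0],[0,0,0],[0,0,0],[0,0,0],[0,0,0]]}}

```text
time_s: 13.57
tool_pos: [0.6092, 0.1146, 0.1223]
orientation: [0.704, 0.067, 0.704, -0.067]
contact_force: [0.4, 0.4, -1.1]
gripper_width: 0.0539
```

Run:
```python
from h import *
import pickle
c=wcam('w9'); pickle.dump(c,open('w9.pkl','wb'))
plan(.6095,.119,.030,-10.6,0)
```

```text
pos [0.6094 0.1147 0.1225] yaw -10.9 shift [92.5  4.2 -0.7] turn [-0.3  0.   0. ] n 0.45 0.01
```

View pics/w9.png

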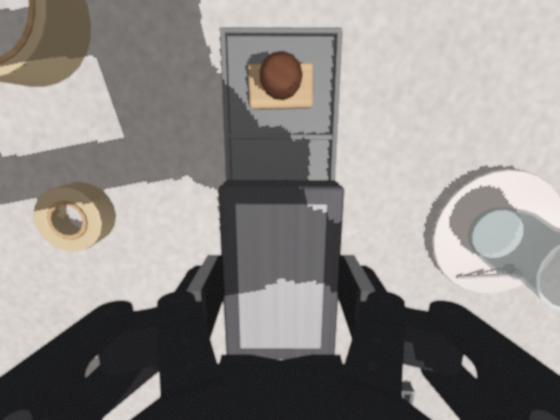

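Run:
```python
from h import *
import pickle
c=pickle.load(open('w9.pkl','rb'))
a=np.radians(-10.6);R=np.array([[np.cos(a),-np.sin(a)],[np.sin(a),np.cos(a)]])
L=lambda p,z: (R.T@(ray(c,p,z)[:2]-[.6145,.152])*1000).round(1)
print('pad edge',L((221,187),.129),L((342,187),.129),'div',L((231,137),.011),L((334,137),.011),'rim',L((221,29),.012),L((341,29),.012))
print('tcp',R.T@(pose()[0][:2]-[.6145,.152])*1000)
```

```text
pad edge [-24.4   4.6] [28.2  4.3] div [-36.8  22.4] [43.4 22. ] rim [-40.4  97.3] [45.2 96.9]
tcp [  1.81448731 -37.56247909]
```

{"api": "send_rows", "payload": {"gripper": [0.5,0.5,0.5,0.5,0.5], "delta_pos": [[15,4,0],[40,4,0],[65,4,0],[85,4,0],[93,4,0]], "angular": [[0,0,0],[0,0,0],[0,0,0],[0,0,0],[0,0,0]]}}

```text
time_s: 14.03
tool_pos: [0.6077, 0.1189, 0.026]
orientation: [0.702, 0.067, 0.706, -0.067]
contact_force: [-1.0, -1.0, -0.7]
gripper_width: 0.0538
```

{"api": "send_rows", "payload": {"gripper": [0.5,0.5,0.5,0.5,0.5], "delta_pos": [[2,0,0],[4,0,0],[6,0,0],[8,0,0],[9,0,0]], "angular": [[0,0,0],[0,0,0],[0,0,0],[0,0,0],[0,0,0]]}}

```text
time_s: 14.45
tool_pos: [0.6111, 0.12, 0.0215]
orientation: [0.705, 0.067, 0.703, -0.066]
contact_force: [0.1, -0.4, -1.1]
gripper_width: 0.0539
```

{"api": "send_rows", "payload": {"gripper": [0.5,0.5,0.5,0.5,0.5], "delta_pos": [[1,0,0],[2,0,0],[3,0,0],[3,0,0],[3,0,0]], "angular": [[0,0,0],[0,0,0],[0,0,0],[0,0,0],[0,0,0]]}}

```text
time_s: 14.87
tool_pos: [0.6101, 0.12, 0.0173]
orientation: [0.704, 0.066, 0.704, -0.066]
contact_force: [0.2, 0.6, -1.3]
gripper_width: 0.0538
```

{"api": "send_rows", "payload": {"gripper": [0.5,0.5,0.5,0.5,0.5], "delta_pos": [[1,0,0],[2,0,0],[2,0,0],[2,0,0],[2,0,0]], "angular": [[0,0,0],[0,0,0],[0,0,0],[0,0,0],[0,0,0]]}}

```text
time_s: 15.28
tool_pos: [0.6104, 0.12, 0.0166]
orientation: [0.704, 0.066, 0.704, -0.066]
contact_force: [-5.0, 0.6, 6.8]
gripper_width: 0.0536
```

Run:
```python
from h import *
wcam('w10'); print(get_obs()['contact_force'])
```

```text
[-3.45962021 -0.14758269  8.15479928]
```

View pics/w10.png

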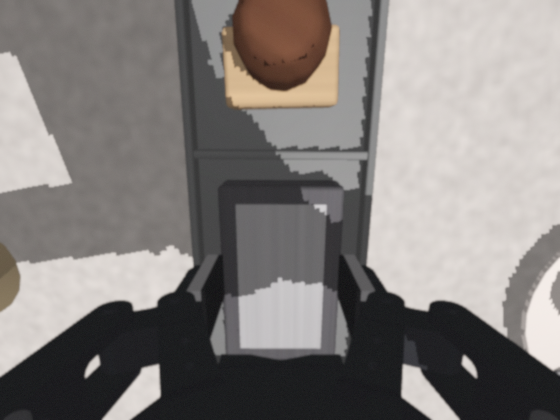

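{"api": "send_rows", "payload": {"gripper": [0.7,0.75,0.85,1,1], "delta_pos": [[0,0,0],[-1,0,0],[-2,0,0],[-3,0,0],[-4,0,0]], "angular": [[0,0,0],[0,0,0],[0,0,0],[0,0,0],[0,0,0]]}}

```text
time_s: 15.75
tool_pos: [0.6102, 0.12, 0.0193]
orientation: [0.704, 0.066, 0.704, -0.066]
contact_force: [0.1, 0.2, 0.5]
gripper_width: 0.0852
```

{"api": "send_rows", "payload": {"gripper": [1,1,1,1,1], "delta_pos": [[-10,0,0],[-40,0,0],[-80,0,0],[-120,0,0],[-150,0,0]], "angular": [[0,0,0],[0,0,0],[0,0,0],[0,0,0],[0,0,0]]}}

```text
time_s: 16.17
tool_pos: [0.6111, 0.1201, 0.1737]
orientation: [0.705, 0.067, 0.703, -0.066]
contact_force: [1.1, -0.5, 0.1]
gripper_width: 0.0855
```

Run:
```python
from h import *
plan(.44,-.0,.18,-59)
plan(.44,-.0,.18,31,)
wcam('w11'); print(get_obs()['joint_positions'].round(2))
```

```text
pos [0.6111 0.1201 0.1737] yaw -10.8 shift [  -6.9 -149.9 -145.7] turn [48.2  0.2 -0.1] n 1.01 1.35
pos [0.6111 0.1201 0.1737] yaw -10.8 shift [  -6.9 -149.9 -145.7] turn [-41.8   0.2   0. ] n 1.01 1.17
[0.07 0.25 1.59 0.   1.29 0.26]
```

View pics/w11.png

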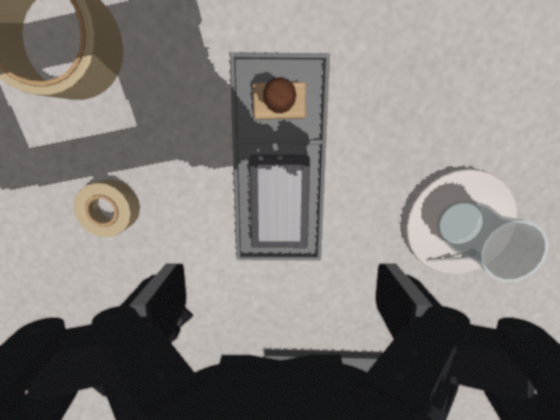

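{"api": "send_rows", "payload": {"gripper": [1,1,1,1,1], "delta_pos": [[0,-15,-16],[0,-38,-41],[0,-64,-69],[0,-90,-97],[0,-116,-125]], "angular": [[7,0,0],[14,0,0],[21,0,0],[28,0,0],[34,0,0]]}}

```text
time_s: 16.63
tool_pos: [0.4642, 0.0288, 0.1694]
orientation: [0.653, 0.271, 0.653, -0.271]
contact_force: [-0.0, 0.9, 0.4]
gripper_width: 0.0854
```

Run:
```python
from h import *
plan(.405,-.023,.18,-59)
```

```text
pos [0.4642 0.0288 0.1694] yaw -45.1 shift [-10.6 -78.5  -5.1] turn [13.9  0.  -0. ] n 0.38 0.39
```

{"api": "send_rows", "payload": {"gripper": [1,1,1,1,1], "delta_pos": [[-3,-25,-2],[-7,-50,-4],[-10,-70,-5],[-10,-78,-5],[-10,-78,-5]], "angular": [[5,0,0],[10,0,0],[14,0,0],[14,0,0],[14,0,0]]}}

```text
time_s: 17.05
tool_pos: [0.4068, -0.0234, 0.1799]
orientation: [0.617, 0.347, 0.616, -0.347]
contact_force: [0.5, 0.2, -0.6]
gripper_width: 0.0853
```

Run:
```python
from h import *
import pickle
c=wcam('w12'); pickle.dump(c,open('w12.pkl','wb'))
print(pose()[0],proj(c,[.4325,-.008,.047]))
```

```text
[ 0.40748267 -0.02274648  0.17982451] [280.95060788 171.49641229]
```

View pics/w12.png

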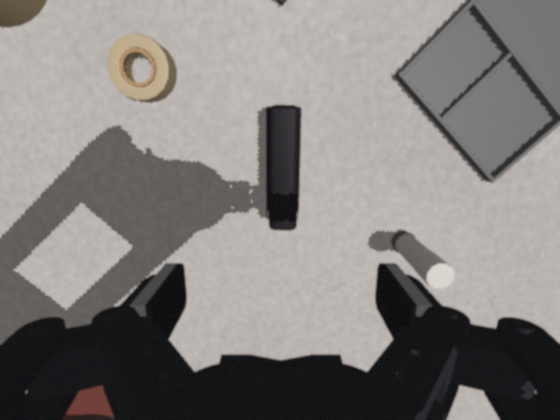

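Run:
```python
from h import *
import pickle
c=pickle.load(open('w12.pkl','rb')); im=cv2.cvtColor(c['pixels'],cv2.COLOR_RGB2BGR)
a=cv2.resize(im[95:245,230:340],None,fx=4,fy=4,interpolation=cv2.INTER_CUBIC)
cv2.imwrite('pics/w12s.png',cv2.convertScaleAbs(a,alpha=3.0))
```

```text
(no output)
```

View pics/w12s.png

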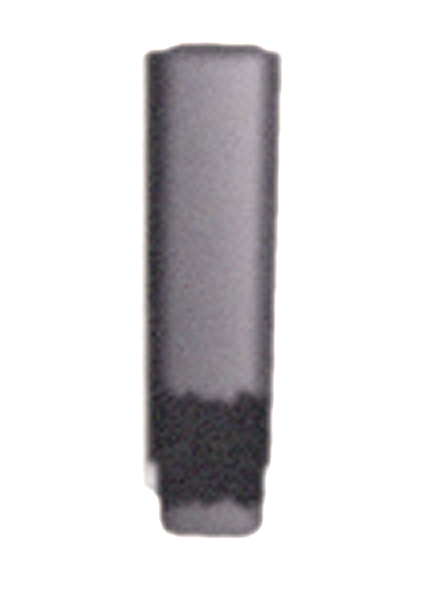

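Run:
```python
from h import *
import pickle
c=pickle.load(open('w12.pkl','rb'))
q=lambda x,y:(230+x/4,95+y/4)
a=ray(c,q(220,50),.045);b=ray(c,q(212,533),.045);print(a,b,(a+b)/2,np.linalg.norm(a-b),np.degrees(np.arctan2(*(a-b)[1::-1])))
print('base top end',ray(c,q(214,45),.004),'base low end',ray(c,q(210,490),.004))
L=ray(c,q(155,200),.045);R=ray(c,q(275,200),.045);print('w',np.linalg.norm(L-R),(L+R)/2)
plan(.4325,-.0085,.1,-60)
```

```text
[0.47949292 0.01659693 0.045     ] [ 0.38871128 -0.03681396  0.045     ] [ 0.4341021  -0.01010851  0.045     ] 0.10532819600041578 30.47019967828963
base top end [0.48213749 0.01909074 0.004     ] base low end [ 0.38753149 -0.03743046  0.004     ]
w 0.02570543627555815 [0.45291909 0.00158552 0.045     ]
pos [ 0.4075 -0.0227  0.1798] yaw -58.8 shift [79.9 28.7  0.7] turn [ 1.2  0.1 -0.1] n 0.41 0.03
```

{"api": "send_rows", "payload": {"gripper": [1,1,1,1,1], "delta_pos": [[15,15,2],[45,30,2],[75,30,2],[105,30,2],[125,30,2]], "angular": [[1,0,0],[1,0,0],[1,0,0],[1,0,0],[1,0,0]]}}

```text
time_s: 17.52
tool_pos: [0.4332, -0.0073, 0.0513]
orientation: [0.613, 0.351, 0.615, -0.352]
contact_force: [0.2, 1.4, 0.2]
gripper_width: 0.0853
```

{"api": "send_rows", "payload": {"gripper": [1,1,1,1,0.8], "delta_pos": [[15,0,0],[27,0,0],[32,0,0],[32,0,0],[32,0,0]], "angular": [[0,0,0],[0,0,0],[0,0,0],[0,0,0],[0,0,0]]}}

```text
time_s: 17.93
tool_pos: [0.4343, -0.0082, 0.0224]
orientation: [0.613, 0.352, 0.613, -0.352]
contact_force: [0.1, -0.7, -0.4]
gripper_width: 0.0756
```

Run:
```python
from h import *
wcam('w13'); plan(.434,-.0095,.022,-59.5)
```

```text
pos [ 0.4348 -0.0084  0.0229] yaw -59.7 shift [ 0.9 -1.2  0.6] turn [-0.2  0.  -0. ] n 0.01 0.01
```

View pics/w13.png

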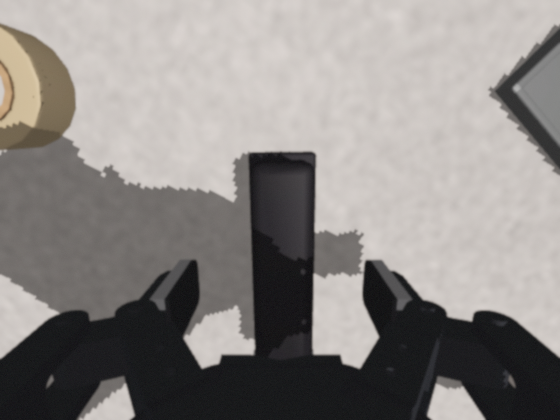

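Stapler sits centred between the fingers. Closing and lifting.

{"api": "send_rows", "payload": {"gripper": [0.6,0.45,0.3,0.2,0.15], "delta_pos": [[0,0,0],[0,0,0],[0,0,0],[0,0,0],[0,0,0]], "angular": [[0,0,0],[0,0,0],[0,0,0],[0,0,0],[0,0,0]], "newtons": 45}}

```text
time_s: 18.4
tool_pos: [0.4345, -0.0088, 0.023]
orientation: [0.614, 0.353, 0.613, -0.352]
contact_force: [-1.0, -0.2, 5.2]
gripper_width: 0.0254
```

{"api": "send_rows", "payload": {"gripper": [0.1,0.1,0.1,0.1,0.1], "delta_pos": [[0,0,0],[0,0,0],[0,0,0],[0,0,0],[0,0,0]], "angular": [[0,0,0],[0,0,0],[0,0,0],[0,0,0],[0,0,0]]}}

```text
time_s: 18.82
tool_pos: [0.4345, -0.0088, 0.023]
orientation: [0.613, 0.353, 0.613, -0.352]
contact_force: [-0.6, -0.1, 5.6]
gripper_width: 0.0251
```

{"api": "send_rows", "payload": {"gripper": [0.1,0.1,0.1,0.1,0.1], "delta_pos": [[-6,0,0],[-20,0,0],[-45,0,0],[-75,0,0],[-95,0,0]], "angular": [[0,0,0],[0,0,0],[0,0,0],[0,0,0],[0,0,0]]}}

```text
time_s: 19.23
tool_pos: [0.4341, -0.0087, 0.1194]
orientation: [0.613, 0.352, 0.613, -0.352]
contact_force: [1.6, -0.4, -0.4]
gripper_width: 0.0248
```

Run:
```python
from h import *
wcam('w14'); plan(.6537,-.150,.115,-12.6)
```

```text
pos [ 0.4368 -0.0091  0.1231] yaw -59.8 shift [  9.9 116.4 230.9] turn [-47.2   0.4  -0.2] n 1.24 1.32
```

View pics/w14.png

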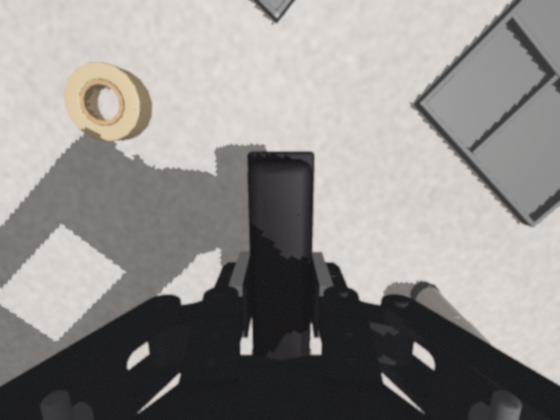

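{"api": "send_rows", "payload": {"gripper": [0.1,0.1,0.1,0.1,0.1], "delta_pos": [[0,8,10],[0,22,40],[0,38,72],[0,54,106],[0,72,140]], "angular": [[-4,0,0],[-9,0,0],[-16,0,0],[-23,0,0],[-30,0,0]]}}

```text
time_s: 19.7
tool_pos: [0.5671, -0.0941, 0.1166]
orientation: [0.684, 0.18, 0.684, -0.18]
contact_force: [1.2, -0.8, -0.7]
gripper_width: 0.025
```

Run:
```python
from h import *
plan(.6537,-.150,.115,-12.6)
```

```text
pos [ 0.5671 -0.0941  0.1166] yaw -29.4 shift [  1.5  -6.1 102.9] turn [-16.8  -0.1   0. ] n 0.5 0.47
```

{"api": "send_rows", "payload": {"gripper": [0.1,0.1,0.1,0.1,0.1], "delta_pos": [[0,-2,35],[0,-4,65],[0,-5,90],[0,-6,103],[0,-6,103]], "angular": [[-6,0,0],[-12,0,0],[-17,0,0],[-17,0,0],[-17,0,0]]}}

```text
time_s: 20.12
tool_pos: [0.6543, -0.1515, 0.1164]
orientation: [0.703, 0.079, 0.703, -0.079]
contact_force: [-1.6, -0.2, -0.8]
gripper_width: 0.0252
```

{"api": "send_rows", "payload": {"gripper": [0.1,0.1,0.1,0.1,0.1], "delta_pos": [[0,0,0],[0,0,0],[0,0,0],[0,0,0],[0,0,0]], "angular": [[0,0,0],[0,0,0],[0,0,0],[0,0,0],[0,0,0]]}}

```text
time_s: 20.53
tool_pos: [0.6526, -0.1491, 0.1176]
orientation: [0.703, 0.079, 0.703, -0.078]
contact_force: [0.7, -0.1, -1.5]
gripper_width: 0.0252
```

Run:
```python
from h import *
import pickle
c=wcam('w15'); pickle.dump(c,open('w15.pkl','wb'))
plan(.6537,-.150,.03,-12.6)
a=np.radians(-12.6);R=np.array([[np.cos(a),-np.sin(a)],[np.sin(a),np.cos(a)]])
for x,y in [(-74,72),(74,72),(10,72),(74,-72)]:
    X=R@[x,y]/1000+[.6137,-.1412]; print((x,y),proj(c,[*X,.012]))
```

```text
pos [ 0.6527 -0.1492  0.1176] yaw -12.8 shift [87.6 -0.5  1.1] turn [-0.2  0.  -0. ] n 0.42 0.0
(-74, 72) [129.50252589 121.99364847]
(74, 72) [326.37998867 121.58292822]
(10, 72) [241.26897709 121.76048443]
(74, -72) [320.39471977 293.58782264]
```

View pics/w15.png

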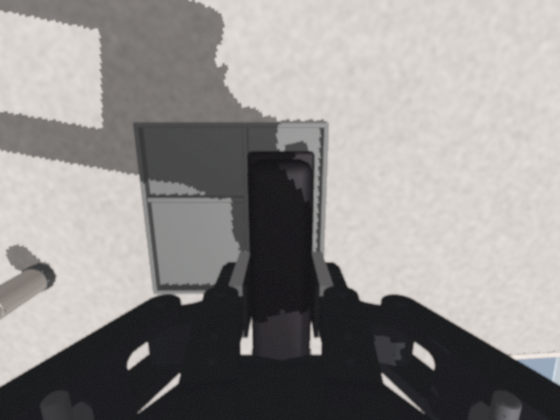

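{"api": "send_rows", "payload": {"gripper": [0.1,0.1,0.1,0.1,0.1], "delta_pos": [[12,0,4],[35,0,4],[60,0,4],[78,0,4],[85,0,4]], "angular": [[0,0,0],[0,0,0],[0,0,0],[0,0,0],[0,0,0]]}}

```text
time_s: 21.0
tool_pos: [0.6542, -0.1496, 0.0276]
orientation: [0.701, 0.079, 0.705, -0.078]
contact_force: [-0.6, 0.3, -1.9]
gripper_width: 0.0253
```

{"api": "send_rows", "payload": {"gripper": [0.1,0.1,0.1,0.1,0.1], "delta_pos": [[1,0,0],[2,0,0],[3,0,0],[4,0,0],[4,0,0]], "angular": [[0,0,0],[0,0,0],[0,0,0],[0,0,0],[0,0,0]]}}

```text
time_s: 21.42
tool_pos: [0.6578, -0.1509, 0.0296]
orientation: [0.703, 0.078, 0.702, -0.079]
contact_force: [-0.7, 0.1, -1.5]
gripper_width: 0.0255
```

Run:
```python
from h import *
wcam('w16');print(get_obs()['contact_force'],pose()[0])
```

```text
[-0.03296742 -0.52300417 -0.27671396] [ 0.65765643 -0.15081526  0.02948554]
```

View pics/w16.png

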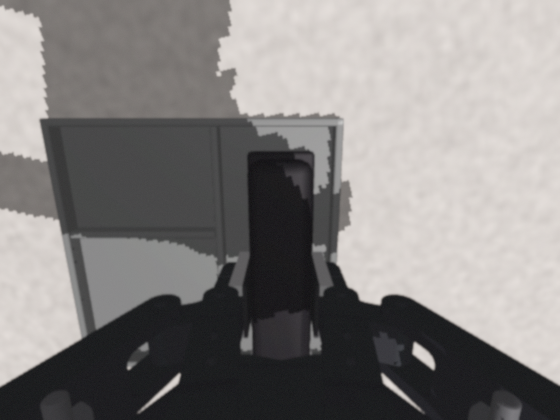

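{"api": "send_rows", "payload": {"gripper": [0.1,0.1,0.1,0.1,0.1], "delta_pos": [[1,0,0],[2,0,0],[3,0,0],[4,0,0],[4,0,0]], "angular": [[0,0,0],[0,0,0],[0,0,0],[0,0,0],[0,0,0]]}}

```text
time_s: 21.88
tool_pos: [0.6572, -0.1507, 0.0261]
orientation: [0.703, 0.079, 0.703, -0.079]
contact_force: [-4.1, 1.4, 8.2]
gripper_width: 0.0249
```

{"api": "send_rows", "payload": {"gripper": [0.35,0.5,0.7,1,1], "delta_pos": [[0,0,0],[0,0,0],[-1,0,0],[-2,0,0],[-3,0,0]], "angular": [[0,0,0],[0,0,0],[0,0,0],[0,0,0],[0,0,0]]}}

```text
time_s: 22.3
tool_pos: [0.6568, -0.1505, 0.0271]
orientation: [0.703, 0.079, 0.703, -0.079]
contact_force: [-0.0, -0.4, 0.0]
gripper_width: 0.0768
```

{"api": "send_rows", "payload": {"gripper": [1,1,1,1,1], "delta_pos": [[-10,0,0],[-40,0,0],[-80,0,0],[-120,0,0],[-150,0,0]], "angular": [[0,0,0],[0,0,0],[0,0,0],[0,0,0],[0,0,0]]}}

```text
time_s: 22.72
tool_pos: [0.6579, -0.1509, 0.1819]
orientation: [0.704, 0.078, 0.701, -0.079]
contact_force: [1.2, 0.1, 0.9]
gripper_width: 0.0852
```

Run:
```python
from h import *
wcam('w17'); plan(.443,.10,.18,0)
plan(.443,.10,.18,-12.6)
```

```text
pos [ 0.6612 -0.152   0.1895] yaw -12.8 shift [   5.4  197.6 -268.5] turn [-12.8   0.8   0.2] n 1.6 0.36
pos [ 0.6612 -0.152   0.1895] yaw -12.8 shift [   5.4  197.6 -268.5] turn [-0.2  0.8  0.1] n 1.6 0.02
```

View pics/w17.png

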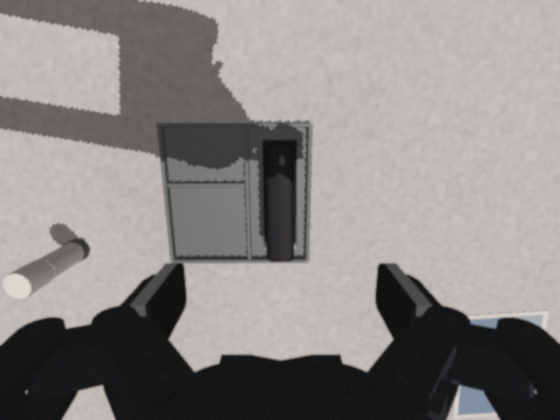

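Run:
```python
from h import *
import pickle
c=wcam(); 
a=np.radians(-12.6);R=np.array([[np.cos(a),-np.sin(a)],[np.sin(a),np.cos(a)]])
L=lambda p,z: (R.T@(ray(c,p,z)[:2]-[.6137,-.1412])*1000).round(1)
print(pose()[0])
print('corners',[L(p,.012) for p in [(158,124),(311,122),(309,262),(172,262)]])
print('stapler far',L((280,141),.047),'near',L((280,261),.047), L((280,141),.005))
im=cv2.cvtColor(c['pixels'],cv2.COLOR_RGB2BGR)
cv2.imwrite('pics/w17s.png',cv2.convertScaleAbs(cv2.resize(im[110:275,150:325],None,fx=4,fy=3.6,interpolation=cv2.INTER_CUBIC),alpha=2.2))
```

```text
[ 0.66118077 -0.15200694  0.18683896]
corners [array([-67.2,  70. ]), array([80.7, 71.6]), array([ 82. , -75.5]), array([-67.1, -74.2])]
stapler far [50.1 55.2] near [ 49.8 -58.6] [50.7 53.4]
```

View pics/w17s.png

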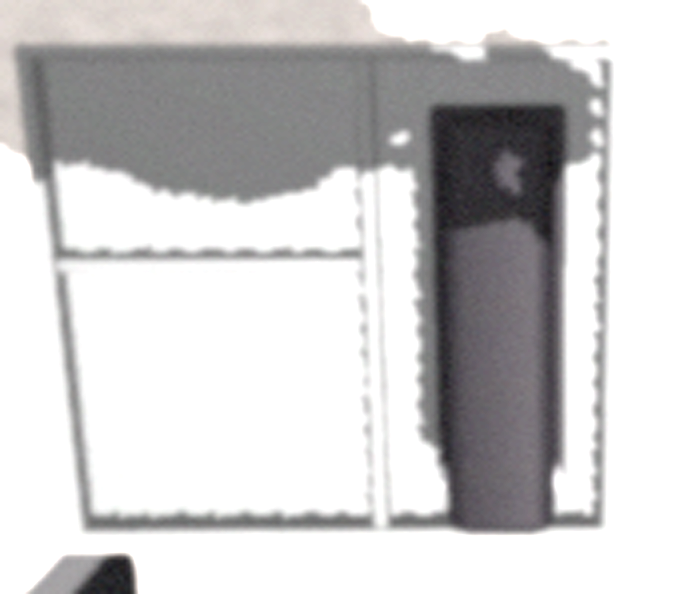

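Run:
```python
from h import *
plan(.41,.135,.18,-80)
```

```text
pos [ 0.6612 -0.152   0.1868] yaw -12.8 shift [   2.2  224.4 -308.5] turn [67.2  0.8 -0.4] n 1.83 1.88
```

{"api": "send_rows", "payload": {"gripper": [1,1,1,1,1], "delta_pos": [[0,16,-22],[0,36,-49],[0,58,-80],[0,82,-112],[0,106,-145]], "angular": [[7,0,0],[14,0,0],[21,0,0],[28,0,0],[34,0,0]]}}

```text
time_s: 23.23
tool_pos: [0.5374, -0.0142, 0.177]
orientation: [0.648, 0.283, 0.648, -0.283]
contact_force: [-0.1, 1.3, 0.9]
gripper_width: 0.0854
```

Run:
```python
from h import *
plan(.41,.135,.18,-80)
```

```text
pos [ 0.5374 -0.0142  0.177 ] yaw -47.2 shift [  -2.9    8.  -196. ] turn [32.8 -0.   0. ] n 0.94 0.92
```

{"api": "send_rows", "payload": {"gripper": [1,1,1,1,1], "delta_pos": [[0,1,-40],[-1,3,-80],[-2,5,-120],[-3,7,-160],[-3,8,-196]], "angular": [[7,0,0],[14,0,0],[21,0,0],[28,0,0],[33,0,0]]}}

```text
time_s: 23.65
tool_pos: [0.409, 0.1343, 0.1805]
orientation: [0.541, 0.455, 0.541, -0.455]
contact_force: [1.2, 1.2, 1.0]
gripper_width: 0.0854
```

{"api": "send_rows", "payload": {"gripper": [1,1,1,1,1], "delta_pos": [[0,0,0],[0,0,0],[0,0,0],[0,0,0],[0,0,0]], "angular": [[0,0,0],[0,0,0],[0,0,0],[0,0,0],[0,0,0]]}}

```text
time_s: 24.07
tool_pos: [0.4112, 0.1323, 0.1803]
orientation: [0.542, 0.454, 0.542, -0.454]
contact_force: [0.2, 1.0, -0.9]
gripper_width: 0.0854
```

Run:
```python
from h import *
c=wcam('w18'); print(pose()[0],proj(c,[.443,.1418,.025]))
im=c['pixels']; hsv=cv2.cvtColor(im,cv2.COLOR_RGB2HSV)
m=(hsv[...,1]>60)&(hsv[...,2]>60)
u,v=proj(c,[.443,.1418,.025]).astype(int)
rect(c,m,(u-60,v-60,u+60,v+60),.020,'tape')
```

```text
[0.41112539 0.13230681 0.180248  ] [276.81697125 164.75657903]
tape px [274.5 164. ] centre [442.2 143.9] centroid [442.9 144.1] sides 51.0 -66.2 51.7 -154.7
```

View pics/w18.png

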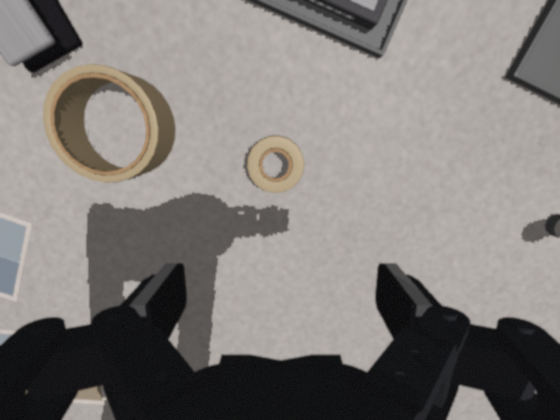

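{"api": "send_rows", "payload": {"gripper": [1,1,1,1,1], "delta_pos": [[15,17,-3],[45,33,-5],[80,33,-5],[110,33,-5],[135,33,-5]], "angular": [[0,0,0],[0,0,0],[0,0,0],[0,0,0],[0,0,0]]}}

```text
time_s: 24.53
tool_pos: [0.4416, 0.143, 0.0428]
orientation: [0.542, 0.453, 0.543, -0.454]
contact_force: [0.4, 0.5, 0.5]
gripper_width: 0.0851
```

{"api": "send_rows", "payload": {"gripper": [1,1,1,1,0.9], "delta_pos": [[12,0,0],[24,0,0],[32,0,0],[32,0,0],[32,0,0]], "angular": [[0,0,0],[0,0,0],[0,0,0],[0,0,0],[0,0,0]]}}

```text
time_s: 24.95
tool_pos: [0.4422, 0.1435, 0.0132]
orientation: [0.542, 0.453, 0.543, -0.454]
contact_force: [-1.1, 1.1, 0.4]
gripper_width: 0.0771
```

Run:
```python
from h import *
c=wcam('w19'); plan(.443,.143,.013,-80)
```

```text
pos [0.4427 0.1437 0.0138] yaw -79.8 shift [0.8 0.1 0.7] turn [ 0.2  0.  -0. ] n 0.01 0.01
```

View pics/w19.png

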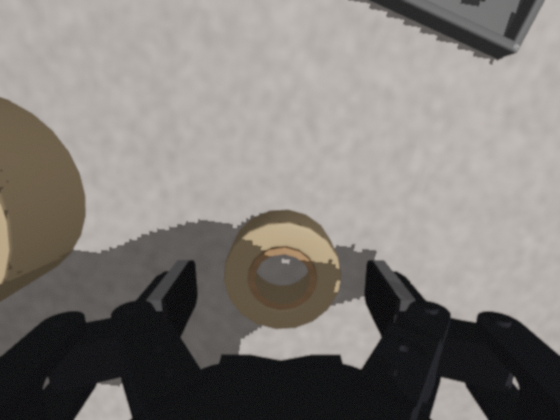

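{"api": "send_rows", "payload": {"gripper": [0.8,0.7,0.6,0.5,0.5], "delta_pos": [[0,0,0],[0,0,0],[0,0,0],[0,0,0],[0,0,0]], "angular": [[0,0,0],[0,0,0],[0,0,0],[0,0,0],[0,0,0]], "newtons": 30}}

```text
time_s: 25.42
tool_pos: [0.443, 0.1441, 0.0147]
orientation: [0.543, 0.454, 0.542, -0.453]
contact_force: [-2.6, -0.9, 6.9]
gripper_width: 0.0526
```

{"api": "send_rows", "payload": {"gripper": [0.5,0.5,0.5,0.5,0.5], "delta_pos": [[0,0,0],[0,0,0],[0,0,0],[0,0,0],[0,0,0]], "angular": [[0,0,0],[0,0,0],[0,0,0],[0,0,0],[0,0,0]]}}

```text
time_s: 25.83
tool_pos: [0.443, 0.1441, 0.0147]
orientation: [0.543, 0.454, 0.542, -0.453]
contact_force: [-2.4, -1.4, 8.0]
gripper_width: 0.0526
```

{"api": "send_rows", "payload": {"gripper": [0.5,0.5,0.5,0.5,0.5], "delta_pos": [[-6,0,0],[-20,0,0],[-50,0,0],[-85,0,0],[-110,0,0]], "angular": [[0,0,0],[0,0,0],[0,0,0],[0,0,0],[0,0,0]]}}

```text
time_s: 26.25
tool_pos: [0.4427, 0.1441, 0.1262]
orientation: [0.543, 0.454, 0.542, -0.453]
contact_force: [0.7, -0.2, 0.1]
gripper_width: 0.0526
```

Run:
```python
from h import *
c=wcam('w20'); plan(.5795,-.163,.12,-102.6)
```

```text
pos [0.446  0.1447 0.1312] yaw -79.7 shift [ 12.   76.5 326.6] turn [22.9 -0.1 -0.6] n 1.61 0.64
```

View pics/w20.png

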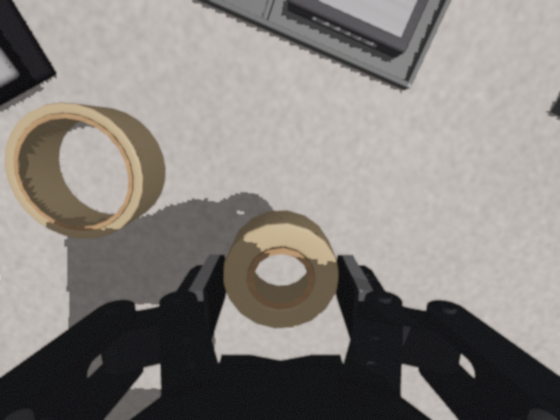

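{"api": "send_rows", "payload": {"gripper": [0.5,0.5,0.5,0.5,0.5], "delta_pos": [[0,3,12],[0,10,40],[0,18,75],[0,27,112],[0,36,150]], "angular": [[1,0,0],[3,0,0],[6,0,0],[9,0,0],[12,0,0]]}}

```text
time_s: 26.72
tool_pos: [0.5045, 0.0017, 0.1238]
orientation: [0.492, 0.508, 0.492, -0.508]
contact_force: [-0.1, 0.3, -0.8]
gripper_width: 0.0526
```

Run:
```python
from h import *
plan(.5795,-.163,.12,-102.6)
```

```text
pos [0.5045 0.0017 0.1238] yaw -91.8 shift [  3.9  80.2 162.2] turn [10.8 -0.  -0.1] n 0.87 0.3
```

{"api": "send_rows", "payload": {"gripper": [0.5,0.5,0.5,0.5,0.5], "delta_pos": [[0,18,36],[0,36,72],[0,54,108],[0,70,142],[0,80,162]], "angular": [[3,0,0],[6,0,0],[9,0,0],[11,0,0],[11,0,0]]}}

```text
time_s: 27.13
tool_pos: [0.5802, -0.1656, 0.1238]
orientation: [0.441, 0.553, 0.439, -0.553]
contact_force: [-0.1, 1.0, -0.6]
gripper_width: 0.0529
```

{"api": "send_rows", "payload": {"gripper": [0.5,0.5,0.5,0.5,0.5], "delta_pos": [[0,0,0],[0,0,0],[0,0,0],[0,0,0],[0,0,0]], "angular": [[0,0,0],[0,0,0],[0,0,0],[0,0,0],[0,0,0]]}}

```text
time_s: 27.55
tool_pos: [0.5787, -0.1603, 0.1233]
orientation: [-0.442, -0.552, -0.442, 0.552]
contact_force: [0.5, -0.7, -0.2]
gripper_width: 0.0526
```

Run:
```python
from h import *
c=wcam('w21'); plan(.5795,-.163,.03,-102.6)
a=np.radians(-12.6);R=np.array([[np.cos(a),-np.sin(a)],[np.sin(a),np.cos(a)]])
for x,y in [(-74,72),(74,72),(10,72),(74,-72),(10,12),(-31,-29)]:
    X=R@[x,y]/1000+[.6137,-.1412]; print((x,y),proj(c,[*X,.012]).round(1))
```

```text
pos [ 0.5789 -0.1604  0.1234] yaw -102.7 shift [93.4  1.2  2.4] turn [-0.1 -0.   0. ] n 0.45 0.0
(-74, 72) [167.2 260. ]
(74, 72) [148.3  75. ]
(10, 72) [157.1 162. ]
(74, -72) [342.4  74.8]
(10, 12) [232.7 161.9]
(-31, -29) [284.1 211.8]
```

View pics/w21.png

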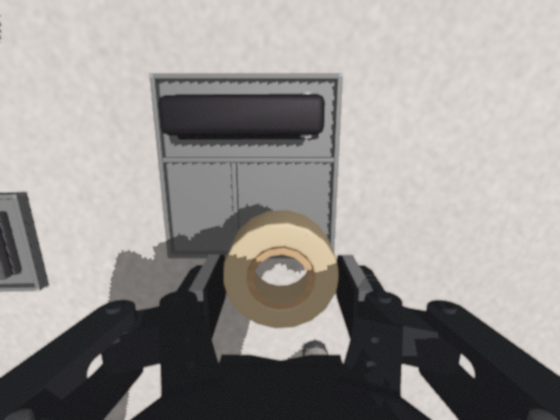

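{"api": "send_rows", "payload": {"gripper": [0.5,0.5,0.5,0.5,0.5], "delta_pos": [[12,1,3],[35,1,3],[62,1,3],[85,1,3],[94,1,3]], "angular": [[0,0,0],[0,0,0],[0,0,0],[0,0,0],[0,0,0]]}}

```text
time_s: 28.02
tool_pos: [0.5764, -0.1633, 0.0247]
orientation: [-0.439, -0.551, -0.443, 0.553]
contact_force: [-1.1, -0.5, -0.9]
gripper_width: 0.0522
```

{"api": "send_rows", "payload": {"gripper": [0.5,0.5,0.5,0.5,0.5], "delta_pos": [[2,0,0],[4,0,0],[6,0,0],[8,0,0],[9,0,0]], "angular": [[0,0,0],[0,0,0],[0,0,0],[0,0,0],[0,0,0]]}}

```text
time_s: 28.43
tool_pos: [0.5804, -0.1653, 0.0215]
orientation: [0.442, 0.553, 0.441, -0.552]
contact_force: [-0.4, 0.4, -1.2]
gripper_width: 0.0528
```

Run:
```python
from h import *
wcam('w22');print(get_obs()['contact_force'],pose()[0])
```

```text
[ 0.28400476  0.70207152 -1.11474495] [ 0.5800778  -0.16510598  0.02113644]
```

View pics/w22.png

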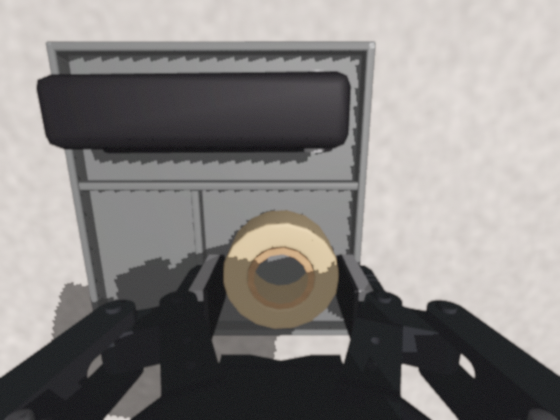

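{"api": "send_rows", "payload": {"gripper": [0.5,0.5,0.5,0.5,0.5], "delta_pos": [[1,0,0],[2,0,0],[3,0,0],[3,0,0],[3,0,0]], "angular": [[0,0,0],[0,0,0],[0,0,0],[0,0,0],[0,0,0]]}}

```text
time_s: 28.9
tool_pos: [0.5797, -0.165, 0.0178]
orientation: [0.441, 0.553, 0.441, -0.552]
contact_force: [-1.6, 0.8, 5.0]
gripper_width: 0.0527
```

{"api": "send_rows", "payload": {"gripper": [0.5,0.5,0.5,0.5,0.5], "delta_pos": [[1,0,0],[2,0,0],[2,0,0],[2,0,0],[2,0,0]], "angular": [[0,0,0],[0,0,0],[0,0,0],[0,0,0],[0,0,0]]}}

```text
time_s: 29.32
tool_pos: [0.5798, -0.165, 0.0177]
orientation: [-0.441, -0.552, -0.441, 0.552]
contact_force: [-7.6, 2.6, 17.3]
gripper_width: 0.0526
```

Contact with the floor is confirmed, so I'll release and lift.

{"api": "send_rows", "payload": {"gripper": [0.65,0.75,0.85,1,1], "delta_pos": [[-1,0,0],[-2,0,0],[-2,0,0],[-3,0,0],[-4,0,0]], "angular": [[0,0,0],[0,0,0],[0,0,0],[0,0,0],[0,0,0]]}}

```text
time_s: 29.73
tool_pos: [0.5792, -0.1647, 0.0189]
orientation: [-0.441, -0.552, -0.442, 0.553]
contact_force: [0.2, 0.6, 0.2]
gripper_width: 0.0854
```

{"api": "send_rows", "payload": {"gripper": [1,1,1,1,1], "delta_pos": [[-10,0,0],[-40,0,0],[-80,0,0],[-120,0,0],[-150,0,0]], "angular": [[0,0,0],[0,0,0],[0,0,0],[0,0,0],[0,0,0]]}}

```text
time_s: 30.15
tool_pos: [0.5803, -0.1652, 0.1735]
orientation: [0.442, 0.553, 0.44, -0.552]
contact_force: [1.5, -0.8, 1.0]
gripper_width: 0.0853
```

Run:
```python
from h import *
wcam('w23'); plan(.39,-.155,.18,-102.6);print(get_obs()['joint_positions'].round(2))
```

```text
pos [ 0.5836 -0.1665  0.1805] yaw -102.8 shift [  -1.9 -191.4   31.5] turn [-0.2  0.1 -0.7] n 0.93 0.02
[-0.41  0.21  1.64 -0.    1.28  1.39]
```

View pics/w23.png

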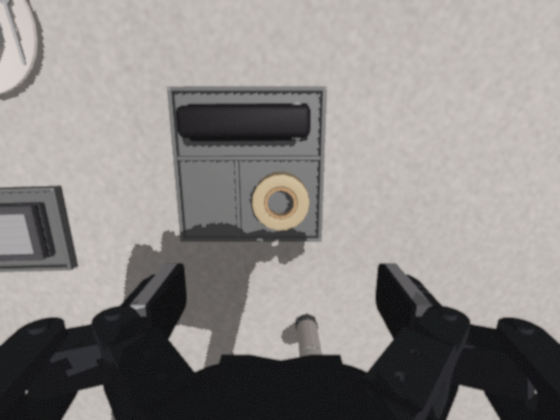

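{"api": "send_rows", "payload": {"gripper": [1,1,1,1,1], "delta_pos": [[0,-25,4],[0,-65,10],[0,-105,17],[0,-145,24],[0,-180,29]], "angular": [[0,0,0],[0,0,0],[0,0,0],[0,0,0],[0,0,0]]}}

```text
time_s: 30.62
tool_pos: [0.3952, -0.1528, 0.169]
orientation: [-0.441, -0.552, -0.442, 0.553]
contact_force: [-0.3, 0.5, 0.8]
gripper_width: 0.0854
```

{"api": "send_rows", "payload": {"gripper": [1,1,1,1,1], "delta_pos": [[0,0,0],[0,0,0],[0,0,0],[0,0,0],[0,0,0]], "angular": [[0,0,0],[0,0,0],[0,0,0],[0,0,0],[0,0,0]]}}

```text
time_s: 31.03
tool_pos: [0.3986, -0.1536, 0.1697]
orientation: [0.442, 0.553, 0.441, -0.552]
contact_force: [0.8, 0.1, 0.7]
gripper_width: 0.0854
```

Run:
```python
from h import *
import pickle
c=wcam('w24'); pickle.dump(c,open('w24.pkl','wb')); print(pose()[0],proj(c,[.431,-.163,.086]),proj(c,[.431,-.163,0]))
```

```text
[ 0.3984093  -0.15350795  0.16950938] [283.63282855 174.85574518] [282.70394534 162.38176194]
```

View pics/w24.png

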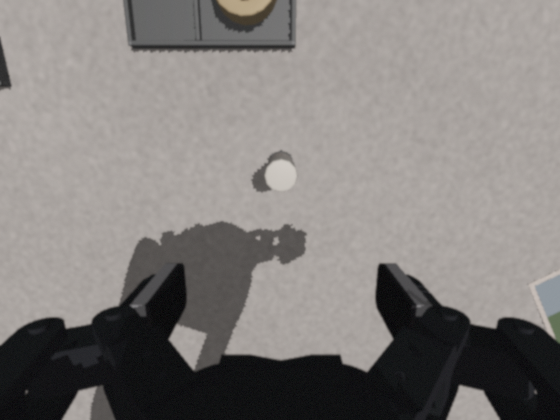

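{"api": "send_rows", "payload": {"gripper": [1,1,1,1,1], "delta_pos": [[5,18,0],[25,33,0],[60,33,0],[90,33,0],[115,33,0]], "angular": [[0,0,0],[0,0,0],[0,0,0],[0,0,0],[0,0,0]]}}

```text
time_s: 31.5
tool_pos: [0.4296, -0.1601, 0.052]
orientation: [-0.441, -0.552, -0.442, 0.553]
contact_force: [-0.6, -0.3, 0.1]
gripper_width: 0.0856
```

{"api": "send_rows", "payload": {"gripper": [1,1,1,0.8,0.65], "delta_pos": [[10,0,0],[20,0,0],[20,0,0],[20,0,0],[20,0,0]], "angular": [[0,0,0],[0,0,0],[0,0,0],[0,0,0],[0,0,0]], "newtons": 25}}

```text
time_s: 31.92
tool_pos: [0.431, -0.1613, 0.0358]
orientation: [0.442, 0.553, 0.44, -0.552]
contact_force: [-0.7, -0.5, 0.6]
gripper_width: 0.0639
```

Run:
```python
from h import *
c=wcam('w25'); plan(.431,-.162,.035,-102.6);
```

```text
pos [ 0.431  -0.1614  0.0359] yaw -102.8 shift [0.9 0.1 0.6] turn [-0.2  0.1 -0.2] n 0.01 0.01
```

View pics/w25.png

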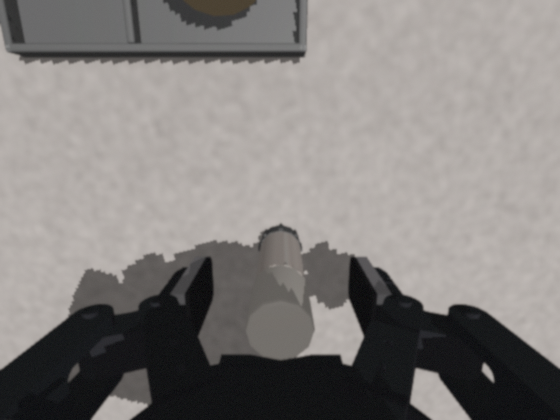

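The glue stick is centred between the fingers. Closing.

{"api": "send_rows", "payload": {"gripper": [0.5,0.4,0.3,0.2,0.1], "delta_pos": [[0,0,0],[0,0,0],[0,0,0],[0,0,0],[0,0,0]], "angular": [[0,0,0],[0,0,0],[0,0,0],[0,0,0],[0,0,0]]}}

```text
time_s: 32.38
tool_pos: [0.4302, -0.1609, 0.035]
orientation: [0.442, 0.553, 0.441, -0.552]
contact_force: [-0.6, 0.8, 5.0]
gripper_width: 0.023
```

{"api": "send_rows", "payload": {"gripper": [0.1,0.1,0.1,0.1,0.1], "delta_pos": [[0,0,0],[0,0,0],[0,0,0],[0,0,0],[0,0,0]], "angular": [[0,0,0],[0,0,0],[0,0,0],[0,0,0],[0,0,0]]}}

```text
time_s: 32.8
tool_pos: [0.4302, -0.1609, 0.035]
orientation: [0.442, 0.553, 0.441, -0.552]
contact_force: [-0.6, 0.9, 6.7]
gripper_width: 0.023
```

{"api": "send_rows", "payload": {"gripper": [0.1,0.1,0.1,0.1,0.1], "delta_pos": [[-6,0,0],[-20,0,0],[-45,0,0],[-75,0,0],[-95,0,0]], "angular": [[0,0,0],[0,0,0],[0,0,0],[0,0,0],[0,0,0]]}}

```text
time_s: 33.22
tool_pos: [0.4299, -0.1608, 0.1315]
orientation: [0.442, 0.553, 0.441, -0.552]
contact_force: [1.4, -0.4, 0.2]
gripper_width: 0.0231
```

Run:
```python
from h import *
c=wcam('w26'); plan(.595,-.096,.13,-102.6);print(get_obs()['gripper_width'])
```

```text
pos [ 0.4322 -0.1621  0.1353] yaw -102.8 shift [   6.1  144.1 -100.4] turn [-0.2  0.1 -0.4] n 0.84 0.01
0.023327352711826767
```

View pics/w26.png

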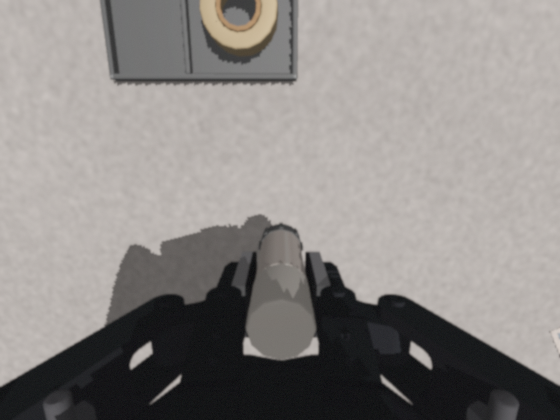

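{"api": "send_rows", "payload": {"gripper": [0.1,0.1,0.1,0.1,0.1], "delta_pos": [[0,12,-8],[0,40,-28],[0,70,-49],[0,100,-70],[0,125,-87]], "angular": [[0,0,0],[0,0,0],[0,0,0],[0,0,0],[0,0,0]]}}

```text
time_s: 33.68
tool_pos: [0.5724, -0.1023, 0.1291]
orientation: [0.441, 0.553, 0.441, -0.552]
contact_force: [-0.1, -0.5, 0.5]
gripper_width: 0.023
```

{"api": "send_rows", "payload": {"gripper": [0.1,0.1,0.1,0.1,0.1], "delta_pos": [[0,12,-8],[0,19,-13],[0,19,-13],[0,19,-13],[0,19,-13]], "angular": [[0,0,0],[0,0,0],[0,0,0],[0,0,0],[0,0,0]]}}

```text
time_s: 34.1
tool_pos: [0.591, -0.0953, 0.1289]
orientation: [-0.441, -0.552, -0.441, 0.553]
contact_force: [0.6, -0.3, 0.0]
gripper_width: 0.0232
```

Run:
```python
from h import *
c=wcam('w27'); plan(.595,-.096,.045,-102.6);
a=np.radians(-12.6);R=np.array([[np.cos(a),-np.sin(a)],[np.sin(a),np.cos(a)]])
for x,y in [(-74,72),(74,72),(10,72),(74,-72),(10,12),(-31,41)]:
    X=R@[x,y]/1000+[.6137,-.1412]; print((x,y),proj(c,[*X,.012]).round(1))
```

```text
pos [ 0.591  -0.0954  0.1291] yaw -102.8 shift [84.1  4.1 -0.3] turn [-0.2  0.   0.1] n 0.4 0.01
(-74, 72) [244.3 255. ]
(74, 72) [237.8  72.8]
(10, 72) [240.8 158.4]
(74, -72) [428.2  72.3]
(10, 12) [315.  158.2]
(-31, 41) [279.3 207.4]
```

View pics/w27.png

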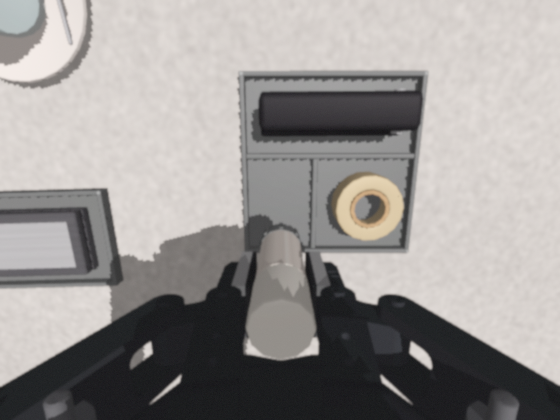

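{"api": "send_rows", "payload": {"gripper": [0.1,0.1,0.1,0.1,0.1], "delta_pos": [[12,3,0],[35,3,0],[60,3,0],[78,3,0],[85,3,0]], "angular": [[0,0,0],[0,0,0],[0,0,0],[0,0,0],[0,0,0]]}}

```text
time_s: 34.57
tool_pos: [0.592, -0.0953, 0.0403]
orientation: [-0.439, -0.552, -0.443, 0.554]
contact_force: [-1.0, -0.0, -0.7]
gripper_width: 0.0233
```

{"api": "send_rows", "payload": {"gripper": [0.1,0.1,0.1,0.1,0.1], "delta_pos": [[1,0,0],[2,0,0],[3,0,0],[3,0,0],[3,0,0]], "angular": [[0,0,0],[0,0,0],[0,0,0],[0,0,0],[0,0,0]]}}

```text
time_s: 34.98
tool_pos: [0.5961, -0.0959, 0.0427]
orientation: [0.442, 0.553, 0.441, -0.552]
contact_force: [-0.2, -0.0, -1.7]
gripper_width: 0.0237
```

Run:
```python
from h import *
c=wcam('w28'); print(pose()[0],get_obs()['contact_force'])
```

```text
[ 0.59596071 -0.09580775  0.04250573] [-0.70752819 -0.64521732 -0.0799772 ]
```

View pics/w28.png

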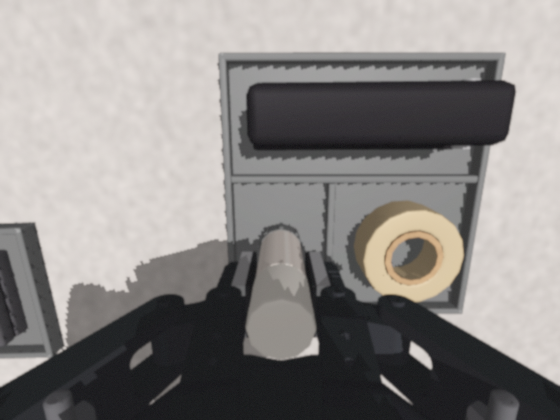

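{"api": "send_rows", "payload": {"gripper": [0.1,0.1,0.1,0.1,0.1], "delta_pos": [[1,0,0],[2,0,0],[3,0,0],[4,0,0],[4,0,0]], "angular": [[0,0,0],[0,0,0],[0,0,0],[0,0,0],[0,0,0]]}}

```text
time_s: 35.45
tool_pos: [0.5957, -0.0957, 0.0381]
orientation: [0.442, 0.553, 0.441, -0.552]
contact_force: [-2.0, 0.9, 4.6]
gripper_width: 0.023
```

{"api": "send_rows", "payload": {"gripper": [0.1,0.1,0.1,0.1,0.1], "delta_pos": [[0.5,0,0],[1,0,0],[1,0,0],[1,0,0],[1,0,0]], "angular": [[0,0,0],[0,0,0],[0,0,0],[0,0,0],[0,0,0]]}}

```text
time_s: 35.87
tool_pos: [0.5963, -0.0959, 0.0381]
orientation: [0.442, 0.553, 0.441, -0.552]
contact_force: [-2.0, 1.0, 9.1]
gripper_width: 0.0229
```

On the floor. Release slowly, lift straight up, then back off.

{"api": "send_rows", "payload": {"gripper": [0.3,0.4,0.5,0.7,0.8], "delta_pos": [[0,0,0],[0,0,0],[0,0,0],[0,0,0],[0,0,0]], "angular": [[0,0,0],[0,0,0],[0,0,0],[0,0,0],[0,0,0]]}}

```text
time_s: 36.28
tool_pos: [0.5948, -0.0955, 0.0359]
orientation: [-0.441, -0.552, -0.442, 0.553]
contact_force: [0.6, 0.1, 0.1]
gripper_width: 0.0657
```

{"api": "send_rows", "payload": {"gripper": [0.8,0.8,0.8,0.8,0.8], "delta_pos": [[-10,0,0],[-40,0,0],[-75,0,0],[-110,0,0],[-145,0,0]], "angular": [[0,0,0],[0,0,0],[0,0,0],[0,0,0],[0,0,0]]}}

```text
time_s: 36.7
tool_pos: [0.5948, -0.0955, 0.1834]
orientation: [-0.441, -0.552, -0.441, 0.553]
contact_force: [-0.1, -0.9, -0.8]
gripper_width: 0.0681
```

{"api": "send_rows", "payload": {"gripper": [0.8,0.8,0.8,0.8,0.8], "delta_pos": [[0,-25,0],[0,-65,0],[0,-105,0],[0,-140,0],[0,-160,0]], "angular": [[0,0,0],[0,0,0],[0,0,0],[0,0,0],[0,0,0]]}}

```text
time_s: 37.12
tool_pos: [0.4359, -0.0592, 0.1812]
orientation: [-0.441, -0.552, -0.442, 0.553]
contact_force: [0.5, 0.4, 0.2]
gripper_width: 0.0685
```

{"api": "send_rows", "payload": {"gripper": [0.8,0.8,0.8,0.8,0.8], "delta_pos": [[0,0,0],[0,0,0],[0,0,0],[0,0,0],[0,0,0]], "angular": [[0,0,0],[0,0,0],[0,0,0],[0,0,0],[0,0,0]]}}

```text
time_s: 37.53
tool_pos: [0.4399, -0.0605, 0.1815]
orientation: [0.441, 0.553, 0.441, -0.552]
contact_force: [0.7, 0.3, 0.2]
gripper_width: 0.0683
```

Run:
```python
from h import *
import pickle
wcam('w29'); s=camera('scene');save(s,'s29');t=camera('top')
im=cv2.cvtColor(t['pixels'],cv2.COLOR_RGB2BGR);cv2.imwrite('pics/t29.png',cv2.convertScaleAbs(cv2.resize(im[130:300,120:390],None,fx=2.9,fy=2.9),alpha=1.5))
im=cv2.cvtColor(s['pixels'],cv2.COLOR_RGB2BGR);cv2.imwrite('pics/s29.png',cv2.convertScaleAbs(cv2.resize(im[140:310,160:480],None,fx=2.5,fy=2.5,interpolation=cv2.INTER_CUBIC),alpha=1.6))
```

```text
(no output)
```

View pics/w29.png

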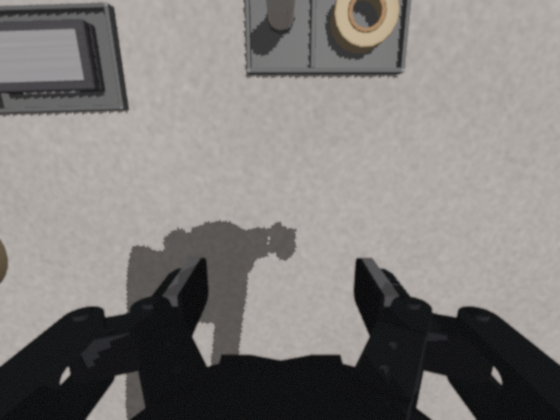

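View pics/s29.png

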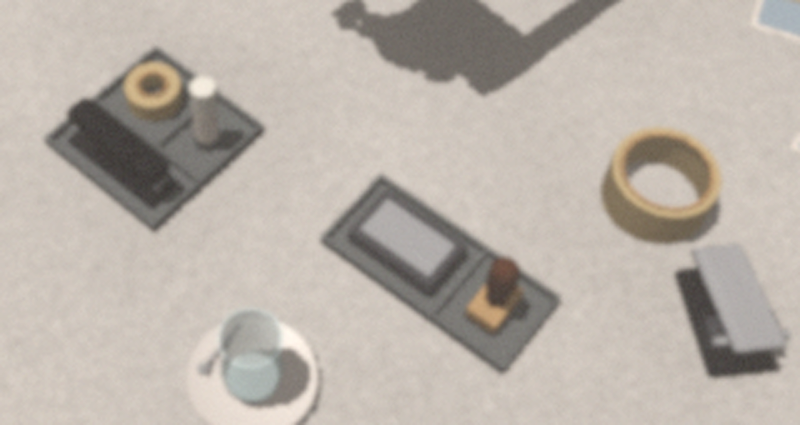

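View pics/t29.png

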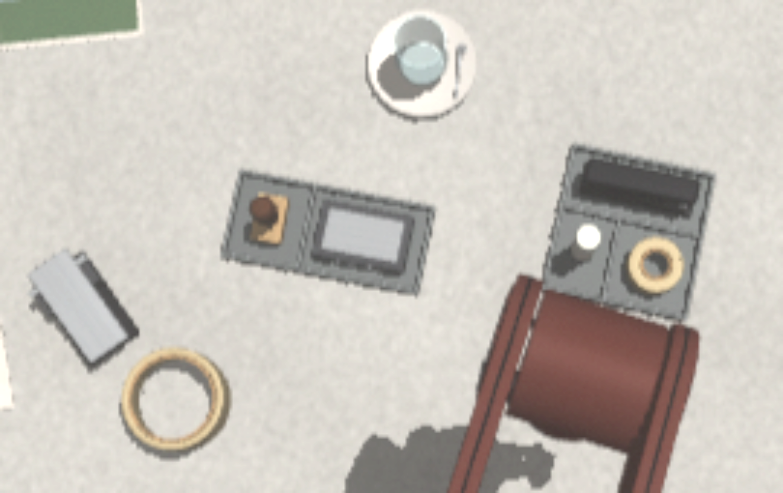

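All five items are in their compartments, upright and flat. The glass, punch and large tape have not moved, and the arm is clear.

```bash
python3 -c "
from bench import sign_off,get_obs
print(get_obs()['time_s'],sign_off())"
```

```text
the job is handed in; nothing more can be done
37.6833 None
```

I made up both trays in the order you listed and handed the job in at 37.7 s. The stamp and ink pad are in the long tray. The stapler, small tape and glue stick are in the square tray.

- **Final pictures:** The last scene and top views show each item in its own compartment. The stamp, stapler and glue stick are upright, and the ink pad and tape lie flat. The punch, large tape and tea glass look unmoved in those views; I did not measure their positions.
- **Forces:** I lowered each item until the wrist force showed it on the tray floor, then released it. The highest reading was about 19 N, when setting down the small tape, against the 40 N limit on pressing and 120 N at the wrist. I only read the force at the end of each move.
- **Disagreements:** The wrist-camera and top-camera positions of the trays differed by about 2–5 mm. I corrected for this when placing, and it was within the room in every compartment. The stamp was gripped about 6 mm off-centre, but it held and was placed straight.

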